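Pin the sliding door of the mini cabinet

TASK

Lock the mini cabinet's sliding door: take the orange-headed pin out of the chrome coin holder, put it down through the holes of the steel fork and the door's blue lug on the cabinet's door side, and push it until its orange flange is fully home on the fork. Then let go, leaving the flashlight standing in the coin holder and the door shut.

Things in the scene. Friction and masses are not known exactly. Their poses are not given: they have to be found in the camera images.
- pin: Lock pin standing in one of two wells (84 mm apart) of the fixed chrome coin holder, 50 x 140 x 80 mm. Orange flange 40 mm across, 6 thick; on it an orange knob 24 across, 40 tall. Steel shaft 12 across, 62 long, last 10 mm tapered. 80 g. Origin: on the axis at the flange's underside (now on the holder's top); knob 6 to 46 mm above it, tip 62 mm below; z towards the knob.
- hasp_hole (a point): Centre of the upper fork hole on the fork's top face, level with the fixed cabinet's top (125 mm up). z up; x to the cabinet's front, 45 mm off; cabinet 120 deep, 200 wide, hasp mid-width. Vertical 24 mm holes through fork, lug, fork: 34 mm in all. With the flange 18 mm high the tip meets a stiff follower: push it down with about 5 N till the flange seats; it does not spring back.
- flashlight: Small aluminium flashlight, 70 g, not to be used, standing in the coin holder's other well, 84 mm from the pin: grey round head 30 mm across, 36 mm tall above the holder's top, barrel 20 mm across, 60 mm long in the well. Origin: on its axis at the head's underside; z along it, towards the lens.
- door (a joint): The cabinet's blue sliding door, in m: 0 is shut, with its lug's hole in line with the fork's; grows as it slides open along the hasp's +y, to 0.08. It starts shut within 3 mm and moves stiffly (1.5 N).

How it is judged:
By the outcome, as a careful person would: the job done as asked, in the order asked, and still so for the second after the job is handed in, with the robot touching nothing.
It also fails if it takes over 42 s, if anything falls off the work surface, if the arm or the gripper's body presses on something with over 40 N, if the wrist force passes 120 N, or if a joint passes its speed limit or range.

ROBOT

A 6-joint arm with a two-finger parallel gripper is mounted at the origin on the work surface. World frame = base frame: x ahead of the robot, y to its left, z up, the work surface at z = 0. Lengths are in m, angles in degrees, forces in N, time in s.
With the tool pointing down it reaches from about 0.4 to 0.825 m from the base axis. Payload 7 kg.
Tool frame: the origin (TCP) lies between the finger pads; the fingertips stand 11 mm ahead of it and the grasp point (between the pads) lies 8 mm behind it (r.tcp_to_tips is the distance from the TCP to the fingertips, in m); x points along the fingers, y is the direction in which the jaws open and shut, and the axes are right-handed (so a half turn about x gives the same grasp; the last joint's range is limited). The gripper opens to 88 mm and grips with 3 to 60 N. Pads are 19 mm wide; open, the fingers measure 130 mm over their backs; the gripper's body (78 mm by 193 mm) begins 47 mm behind the grasp point.
Start: joints at [-58.722, 20.546, 0.682, 0, -70.136, -16.507], TCP at [0.172, -0.653, 0.238] pointing down, gripper open.
Joint ranges: [-176.03, 176.03], [-82.01, 121.73], [-58.28, 71.71], [-173.87, 95.51], [-174.79, -0.11], [-173.66, 173.66]. Speed limits (degrees/s): [136.94, 136.94, 172.46, 180, 180, 180].

INTERFACE

Orientations are given as [roll, pitch, yaw] about the fixed x, y, z axes, in that order (R = Rz(yaw) Ry(pitch) Rx(roll)).
In Python, from plant import r gives the robot as it stands.
- The arm moves only by the tool arm_command, never from a script. Its argument "plan" is a list of rows, each an object of numbers: "dx", "dy", "dz": the shift along the tool's x, y, z each as a share of 0.02 m, from -1 to 1; "wx", "wy", "wz": the turn, a rotation vector about the tool's x, y, z each as a share of 0.08 rad, from -1 to 1. In form: [{"dx": .., "dy": .., "dz": .., "wx": .., "wy": .., "wz": ..}, ...]. A call has 1 to 20 rows; each row shifts and turns the pose as measured when the row begins, along the tool's axes as they then stand; what a row does not reach is not made up. A row lasts 1/12 s, in which the tool goes at most 41.7 mm and 7.16 degrees, less where a joint would pass 70% of its speed; a pose out of reach is approached as far as the arm can. A call with a number of a shift or a turn outside -1 to 1 is refused whole. A call with a gripper value outside its range is refused whole. "fingers" is the closure, from -1 (fully open) to 1 (shut), so that 0 is half open, set as the call begins (left out, the last holds). The fingers move at their own pace and stop on an object; "force" is the grip in N (left out, the last holds). Time passes only in rows, so rows that do not move let the fingers close. It gives the time, the measured TCP pose, the force and the opening at its end, in the units of the state.
- r.get_state(): the state, without advancing time (a new reading comes with each control period).
- r.capture(name): name is "scene" or "top" or "wrist"; returns (picture, depth): 420x560x3 uint8, red, green, blue; 420x560 float32, m along the optical axis (not along the pixel's ray), 0 where there is no reading.
- r.camera_model(name): a dict with "vertical_fov" (degrees; the focal length in pixels is half the picture's height over the tangent of half this angle, whatever the lens; pixels are square), "cx", "cy" (the principal point, pixels), "R" (3x3) and "t" (3): a world point X has camera coordinates R X + t. Camera axes: x right, y down, z forward; pixel columns grow to the right and rows downward; lengths in m; the calibration is good to about 2 mm. A picture is of the moment at which its call begins: read the wrist's pose just before it. camera_model takes no time and is no camera call; for the wrist camera it gives the pose at the moment of the call.
- r.close_job(): hands the job in, once; it reports no verdict.
Trained networks look in the newest picture that a camera, given by its name, has taken for a name from the list of things; names that differ only in an ending like _2 or _b are one class to them, and where a whole thing is asked for, a point or a joint stands for the part that bears it (a point fixed in the world has none). Each returns a list of dicts, best first, with "score" (0 to 1); they miss things now and then, are a little off and sometimes report something else, mostly with a low value. They report only what shows in the picture. A call takes as long as a camera call.
- r.cut_out(camera, query): "mask" (420x560 bool, what is visible of it) and "bbox" ([left, top, width, height] in pixels, round what is visible of it).
- r.spot_point(camera, query): "centre" ([column, row] in pixels: a listed point, or the origin of a listed thing).
The state is a dict: "time_s": time; "joints": joint angles; "qd": joint speeds; "joint_torque": joint torques, N m; "tcp_pos": TCP position; "eef_rot": TCP orientation; "contact_force": force on the tool from outside, world axes, zero at the start; "moment": the same for the moment, N m; "gripper_width": finger opening in m.
Only numpy, scipy, OpenCV 4.12 (cv2) and the standard library are available. Lean on these libraries where they do the work, as an engineer would, in place of code of your own. Each camera call takes 0.05 s, during which the arm holds its last target.

## Working session

There is one attempt and no reset: what is moved stays moved. The work goes in short steps, Python scripts to look and compute and a tool call to move; the robot and the scene stay as the last step left them, time stands still between calls to the robot, and variables do not carry over. Pictures are saved under pics/ and viewed, and the job is handed in when it is done.

Besides the shell and the picture viewer there is one more tool, called after ">>>" by a JSON object that holds its "op" and its "data". arm_command: Moves the arm, as the interface text tells. Shift numbers are shares of 0.02 m and turn numbers shares of 0.08 rad, none past 1 either way. Its arguments: {"type":"object","properties":{"plan":{"type":"array","items":{"type":"object","properties":{"dx":{"type":"number"},"dy":{"type":"number"},"dz":{"type":"number"},"wx":{"type":"number"},"wy":{"type":"number"},"wz":{"type":"number"}}}},"fingers":{"type":"number"},"force":{"type":"number"}},"required":["plan"]}

```bash
ls; mkdir -p pics; cat > h.py <<'E'
import numpy as np, cv2
from plant import r
def cam(n):
    m=r.camera_model(n); f=210/np.tan(np.radians(m["vertical_fov"])/2)
    return f,m["cx"],m["cy"],np.array(m["R"]),np.array(m["t"]),m
def back(c,u,v,z):
    f,cx,cy,R,t,_=c
    return R.T@(np.array([(u-cx)/f*z,(v-cy)/f*z,z])-t)
def cloud(c,d):
    f,cx,cy,R,t,_=c
    v,u=np.mgrid[:420,:560]
    P=np.stack([(u-cx)/f*d,(v-cy)/f*d,d],-1)-t
    return P@R
def proj(c,X):
    f,cx,cy,R,t,_=c
    p=R@np.array(X)+t
    return p[0]/p[2]*f+cx,p[1]/p[2]*f+cy
def onplane(c,u,v,z):
    f,cx,cy,R,t,_=c
    o=-R.T@t; w=R.T@np.array([(u-cx)/f,(v-cy)/f,1]); return o+w*(z-o[2])/w[2]
def save(n,p): cv2.imwrite(f"pics/{n}.png",cv2.cvtColor(p,cv2.COLOR_RGB2BGR))
E
python3 - <<'E'
from h import *
s=r.get_state(); print(s)
for n in ["scene","top"]:
    c=cam(n);print(n,c[5])
    p,d=r.capture(n); save(n+"0",p); np.save(n+"0.npy",d)
    for q in ["pin","hasp_hole","flashlight","door"]:
        for o in r.spot_point(n,q)[:2]:
            u,v=o["centre"]; z=d[int(v),int(u)]
            print(n,q,o["score"],u,v,z,back(c,u,v,z))
E
```

```text
pics
{'time_s': 0.0, 'joints': array([-5.87233729e+01,  2.05922379e+01,  6.35354638e-01, -2.11164462e-02,
       -7.01356862e+01, -1.65062733e+01]), 'qd': array([ 0.05829171,  0.10354263, -0.02001297, -0.01464015,  0.00362853,
        0.02437561]), 'joint_torque': array([-1.02944472e-03, -5.82719135e+01,  2.93062520e+01,  6.99750960e+00,
        7.18108247e-03, -1.74042757e-04]), 'tcp_pos': array([ 0.17194876, -0.65225648,  0.23662248]), 'eef_rot': array([ 94.40450984,  89.90532538, 109.16767236]), 'contact_force': array([ 0.97208715,  0.18164065, -0.60958542]), 'moment': array([ 0.0499091 ,  0.0142507 , -0.00194322]), 'gripper_width': 0.08794506889794643}
scene {'vertical_fov': 46.77094220802903, 'cx': 278.44096712831646, 'cy': 204.93694457697117, 'R': array([[ 0.05087591,  0.99850078,  0.02019515],
       [ 0.7051425 , -0.02159409, -0.70873673],
       [-0.70723808,  0.05029808, -0.70518395]]), 't': array([-0.04376784, -0.32205698,  1.50309639])}
scene pin 0.57 140.5 233.8 0.97955894 [ 0.62648627 -0.26867071  0.09493817]
scene hasp_hole 0.61 384.8 212.1 1.0096933 [0.60002891 0.23241768 0.11448076]
scene flashlight 0.85 182.9 218.7 0.9836911 [ 0.60647857 -0.18322116  0.11523926]Traceback (most recent call last):
  File "<stdin>", line 7, in <module>
ValueError: it knows: flashlight, hasp_hole, pin
```

```bash
python3 - <<'E'
from h import *
for n in ["top"]:
    c=cam(n);print(n,c[5])
    p,d=r.capture(n); save(n+"0",p); np.save(n+"0.npy",d)
    for q in ["pin","hasp_hole","flashlight"]:
        for o in r.spot_point(n,q)[:2]:
            u,v=o["centre"]; z=d[int(v),int(u)]
            print(n,q,o["score"],u,v,z,back(c,u,v,z))
print(r.get_state()["time_s"])
E
```

```text
top {'vertical_fov': 45.23653046879538, 'cx': 283.3714624301767, 'cy': 223.35005335038213, 'R': array([[-4.93635214e-03, -9.99550837e-01,  2.95593812e-02],
       [-9.86247815e-01, -1.69160653e-05, -1.65273250e-01],
       [ 1.65199515e-01, -2.99687220e-02, -9.85804745e-01]]), 't': array([0.00444189, 0.5792617 , 0.96900481])}
top pin 0.81 425.1 207.1 0.95722526 [ 0.59847907 -0.26423355  0.12027406]
top hasp_hole 0.92 166.6 196.0 0.97046864 [0.62460428 0.22913535 0.09621946]
top flashlight 0.57 378.1 214.9 0.94558626 [ 0.58220596 -0.17248062  0.12656433]
top flashlight 0.25 164.7 196.9 0.95953685 [0.62052893 0.23054687 0.10658281]
0.4
```

View pics/scene0.png

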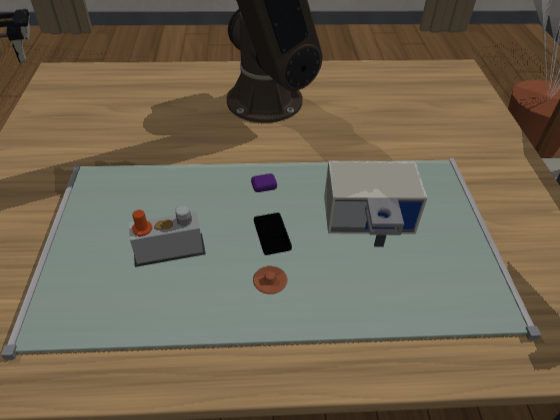

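View pics/top0.png

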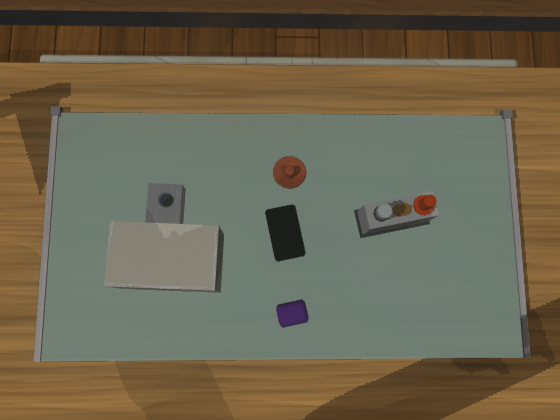

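The scene view shows the holder at left, with the pin at about (141,225) and the flashlight at (183,215), and the cabinet at right with the fork hole at (384,212). The top view shows the pin at (425,205), the flashlight at (384,212) and the hole at (166,199). Next I'll refine these with depth.

```bash
python3 - <<'E'
from h import *
for n in ["scene","top"]:
    c=cam(n); d=np.load(n+"0.npy"); p=cv2.cvtColor(cv2.imread(f"pics/{n}0.png"),cv2.COLOR_BGR2RGB).astype(int)
    P=cloud(c,d)
    R_,G,B=p[...,0],p[...,1],p[...,2]
    m=(R_>140)&(G<90)&(B<70)&(d>0)&(abs(P[...,1]+.25)<.08)
    Q=P[m]; print(n,"orange",m.sum(),Q.min(0),Q.max(0),Q.mean(0))
    top=Q[Q[:,2]>Q[:,2].max()-.008]; print(" knobtop",len(top),top.mean(0),top.min(0),top.max(0))
    m=(abs(P[...,2]-.125)<.008)&(d>0)&(P[...,1]>.1)&(P[...,1]<.42)
    Q=P[m]; print(" cab top",m.sum(),np.median(Q[:,2]),cv2.minAreaRect(Q[:,:2].astype(np.float32)))
    f=Q[Q[:,0]>.56]; print("  fork", len(f),f.mean(0),f.min(0),f.max(0))
    h=onplane(c,*{"scene":(384.8,212.1),"top":(166.6,200)}[n],.125); print(" hole on plane",h)
for n,b in [("scene",(320,150,110,110)),("top",(90,170,140,130)),("top",(340,180,110,70)),("scene",(110,190,110,80))]:
    x,y,w,h=b; im=cv2.imread(f"pics/{n}0.png")[y:y+h,x:x+w]; k=min(790//w,590//h)
    cv2.imwrite(f"pics/crop_{n}_{x}.png",cv2.resize(im,None,fx=k,fy=k,interpolation=cv2.INTER_CUBIC)); print(n,b,k)
E
```

```text
scene orange 8 [ 0.60775744 -0.27293757  0.09530611] [ 0.62834088 -0.24986801  0.14029721] [ 0.62169261 -0.26622988  0.10272704]
 knobtop 1 [ 0.61240244 -0.25782024  0.14029721] [ 0.61240244 -0.25782024  0.14029721] [ 0.61240244 -0.25782024  0.14029721]
 cab top 4418 0.12684049556489604 ((0.5450525879859924, 0.22783467173576355), (0.2013164907693863, 0.20003856718540192), 87.60799407958984)
  fork 1303 [0.59476594 0.23097571 0.12553837] [0.56001372 0.12673852 0.11702297] [0.64443775 0.32762393 0.13072002]
 hole on plane [0.61017068 0.22844393 0.125     ]
top orange 10 [ 0.59651888 -0.2854149   0.09141958] [ 0.62747221 -0.26073056  0.13778396] [ 0.60997976 -0.27532515  0.09966335]
 knobtop 1 [ 0.60275766 -0.26073056  0.13778396] [ 0.60275766 -0.26073056  0.13778396] [ 0.60275766 -0.26073056  0.13778396]
 cab top 8451 0.12431672075820131 ((0.545045793056488, 0.22712662816047668), (0.20106031000614166, 0.1952858567237854), 87.5516357421875)
  fork 1684 [0.59428659 0.23271617 0.12416026] [0.56002672 0.12675534 0.11702641] [0.64350787 0.32625742 0.12984253]
 hole on plane [0.61053933 0.22298419 0.125     ]
scene (320, 150, 110, 110) 5
top (90, 170, 140, 130) 4
top (340, 180, 110, 70) 7
scene (110, 190, 110, 80) 7
```

```bash
cd pics; python3 -c "
import cv2,numpy as np
a=[cv2.resize(cv2.imread(f),(400,300)) for f in ['crop_scene_320.png','crop_top_90.png','crop_top_340.png','crop_scene_110.png']]
cv2.imwrite('mosaic.png',np.vstack([np.hstack(a[:2]),np.hstack(a[2:])]))"
```

```text
(no output)
```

View pics/mosaic.png

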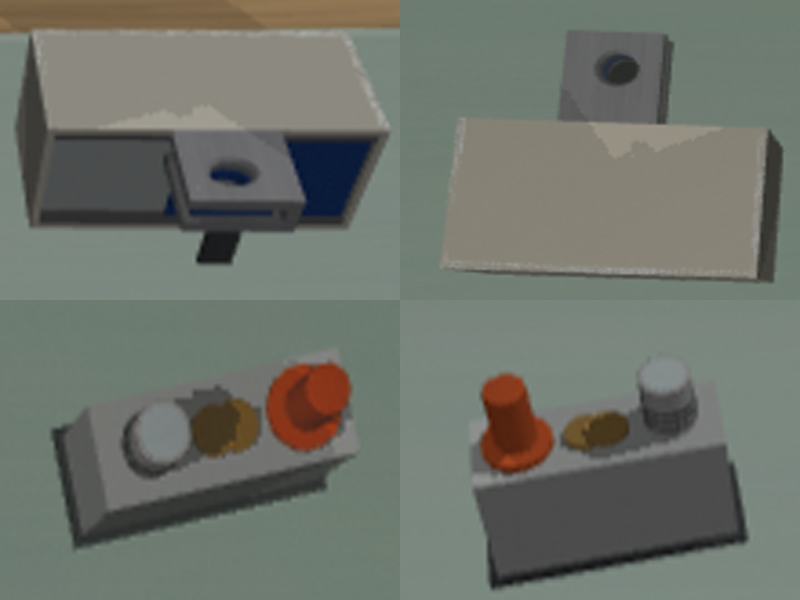

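```bash
cat >> h.py <<'E'
from scipy.spatial.transform import Rotation as Ro
def toolR(s): return Ro.from_euler("xyz",s["eef_rot"],degrees=True)
def delta(target,jaw=None):
    """remaining shift in tool axes (m) and turn (rad) to target pos with x down, y along jaw"""
    s=r.get_state(); T=toolR(s); p=np.array(s["tcp_pos"])
    print("t",s["time_s"],"tcp",p.round(4),"w",round(s["gripper_width"],4),"F",np.round(s["contact_force"],1))
    print("tool axes\n",T.as_matrix().round(3))
    sh=T.inv().apply(np.array(target)-p); print("shift tool mm",(sh*1000).round(1),"rows(20mm)",(sh/.02).round(2))
    if jaw is not None:
        j=np.array([jaw[0],jaw[1],0.]);j/=np.linalg.norm(j)
        if j@T.as_matrix()[:,1]<0: j=-j
        x=np.array([0,0,-1.]); D=Ro.from_matrix(np.stack([x,j,np.cross(x,j)],1))
        w=(T.inv()*D).as_rotvec(); print("turn deg",np.degrees(w).round(2),"rows(.08)",(w/.08).round(2))
E
python3 - <<'E'
from h import *
ct=cam("top");cs=cam("scene")
print("pin top",onplane(ct,425.1,207.1,.08),"scene",onplane(cs,140.5,233.8,.08), "flange centre top crop", onplane(ct,340+303*110/400,180+(405-300)*70/300,.086),"scene",onplane(cs,110+(517-400)*110/400,190+(440-300)*80/300,.086))
print("knob top", onplane(ct,340+327*110/400,180+(387-300)*70/300,.126),onplane(cs,110+(503-400)*110/400,190+(388-300)*80/300,.126))
print("flash top", onplane(ct,340+163*110/400,180+(433-300)*70/300,.116),onplane(cs,110+(665-400)*110/400,190+(378-300)*80/300,.116))
print("hole", onplane(ct,90+(616-400)*140/400,170+69*130/300,.125),onplane(cs,320+235*110/400,150+173*110/300,.125))
delta([.6,-.26,.25])
E
```

```text
pin top [ 0.60658255 -0.27711853  0.08      ] scene [ 0.61300148 -0.2733247   0.08      ] flange centre top crop [ 0.61059516 -0.27194049  0.086     ] scene [ 0.6005478  -0.27068269  0.086     ]
knob top [ 0.61045487 -0.27229447  0.126     ] [ 0.59938309 -0.27148042  0.126     ]
flash top [ 0.59163979 -0.18796593  0.116     ] [ 0.5847444  -0.18508513  0.116     ]
hole [0.61072722 0.22484319 0.125     ] [0.61394181 0.22729602 0.125     ]
t 0.4 tcp [ 0.172  -0.6526  0.2374] w 0.0876 F [ 0.4 -0.   0.2]
tool axes
 [[-0.    -0.255  0.967]
 [ 0.     0.967  0.255]
 [-1.     0.    -0.   ]]
shift tool mm [-12.6 270.5 513.9] rows(20mm) [-0.63 13.53 25.7 ]
```

>>> {"op": "arm_command", "data": {"plan": [{"dy": 0.5, "dz": 0.97}, {"dy": 0.5, "dz": 0.97}, {"dy": 0.5, "dz": 0.97}, {"dy": 0.5, "dz": 0.97}, {"dy": 0.5, "dz": 0.97}, {"dy": 0.5, "dz": 0.97}, {"dy": 0.5, "dz": 0.97}, {"dy": 0.5, "dz": 0.97}, {"dy": 0.5, "dz": 0.97}, {"dy": 0.5, "dz": 0.97}, {"dy": 0.5, "dz": 0.97}, {"dy": 0.5, "dz": 0.97}, {"dy": 0.5, "dz": 0.97}, {"dy": 0.5, "dz": 0.97}, {"dy": 0.5, "dz": 0.97}, {"dy": 0.5, "dz": 0.97}, {"dy": 0.5, "dz": 0.97}, {"dy": 0.5, "dz": 0.97}, {"dy": 0.5, "dz": 0.97}, {"dy": 0.5, "dz": 0.97}], "fingers": -1, "force": 30}}

```text
schema error: expected keys dx, dy, dz, wx, wy, wz
```

>>> {"op": "arm_command", "data": {"plan": [{"wx": 1}, {"wx": 1}, {"wx": 1}, {"wx": 1}, {"wx": 1}, {"wx": 1}, {"wx": 1}, {"wx": 1}, {"wx": 1}, {"wx": 1}, {"wx": 1}, {"wx": 1}, {"wx": 1}, {"wx": 1}, {"wx": 1}, {"wx": 1}, {"wx": 1}, {"wx": 1}, {"wx": 1}, {"wx": 1}]}}

```text
schema error: expected keys dx, dy, dz, wx, wy, wz
```

```bash
python3 - <<'E'
from h import *
c=cam("wrist"); p,d=r.capture("wrist"); save("w1",p)
delta([.606,-.272,.2],[.978,.207])
for q in ["pin","flashlight"]:
    for o in r.spot_point("wrist",q)[:2]:
        u,v=o["centre"]; print(q,o["score"],u,v,onplane(c,u,v,.08))
f,cx,cy,R,t,_=c; print("cam pos",-R.T@t,"fwd",R[2],"right",R[0])
E
```

```text
t 0.45 tcp [ 0.1721 -0.6526  0.2375] w 0.0879 F [ 0.3 -0.2  0.1]
tool axes
 [[-0.    -0.255  0.967]
 [ 0.     0.967  0.255]
 [-1.     0.     0.   ]]
shift tool mm [ 37.5 257.4 516.6] rows(20mm) [ 1.88 12.87 25.83]
turn deg [-8.718e+01  1.000e-02 -1.000e-02] rows(.08) [-19.02   0.    -0.  ]
cam pos [ 0.09767949 -0.67216754  0.38447761] fwd [ 0.27741224  0.0727876  -0.95798978] right [-2.54741065e-01  9.67009257e-01 -2.94368857e-04]
```

View pics/w1.png

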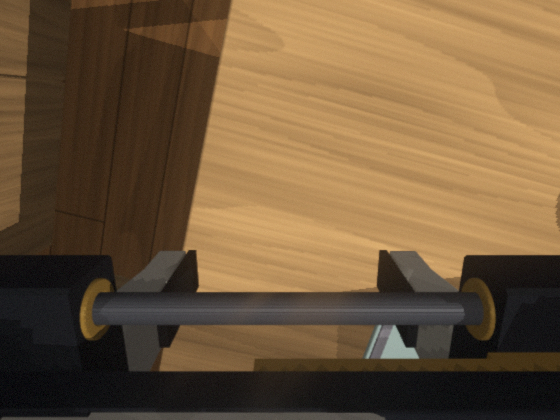

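>>> {"op": "arm_command", "data": {"plan": [{"dx": 0, "dy": 0.5, "dz": 0.97, "wx": 0, "wy": 0, "wz": 0}, {"dx": 0, "dy": 0.5, "dz": 0.97, "wx": 0, "wy": 0, "wz": 0}, {"dx": 0, "dy": 0.5, "dz": 0.97, "wx": 0, "wy": 0, "wz": 0}, {"dx": 0, "dy": 0.5, "dz": 0.97, "wx": 0, "wy": 0, "wz": 0}, {"dx": 0, "dy": 0.5, "dz": 0.97, "wx": 0, "wy": 0, "wz": 0}, {"dx": 0, "dy": 0.5, "dz": 0.97, "wx": 0, "wy": 0, "wz": 0}, {"dx": 0, "dy": 0.5, "dz": 0.97, "wx": 0, "wy": 0, "wz": 0}, {"dx": 0, "dy": 0.5, "dz": 0.97, "wx": 0, "wy": 0, "wz": 0}, {"dx": 0, "dy": 0.5, "dz": 0.97, "wx": 0, "wy": 0, "wz": 0}, {"dx": 0, "dy": 0.5, "dz": 0.97, "wx": 0, "wy": 0, "wz": 0}, {"dx": 0, "dy": 0.5, "dz": 0.97, "wx": 0, "wy": 0, "wz": 0}, {"dx": 0, "dy": 0.5, "dz": 0.97, "wx": 0, "wy": 0, "wz": 0}, {"dx": 0, "dy": 0.5, "dz": 0.97, "wx": 0, "wy": 0, "wz": 0}, {"dx": 0, "dy": 0.5, "dz": 0.97, "wx": 0, "wy": 0, "wz": 0}, {"dx": 0, "dy": 0.5, "dz": 0.97, "wx": 0, "wy": 0, "wz": 0}, {"dx": 0, "dy": 0.5, "dz": 0.97, "wx": 0, "wy": 0, "wz": 0}, {"dx": 0, "dy": 0.5, "dz": 0.97, "wx": 0, "wy": 0, "wz": 0}, {"dx": 0, "dy": 0.5, "dz": 0.97, "wx": 0, "wy": 0, "wz": 0}, {"dx": 0, "dy": 0.5, "dz": 0.97, "wx": 0, "wy": 0, "wz": 0}, {"dx": 0, "dy": 0.5, "dz": 0.97, "wx": 0, "wy": 0, "wz": 0}], "fingers": -1, "force": 30}}

```text
time_s: 2.22
tcp_pos: [0.5081, -0.3495, 0.2394]
eef_rot: [-48.7, 89.8, -34.3]
contact_force: [1.1, -0.4, 0.7]
gripper_width: 0.0878
```

>>> {"op": "arm_command", "data": {"plan": [{"dx": 0, "dy": 0, "dz": 0, "wx": -1, "wy": 0, "wz": 0}, {"dx": 0, "dy": 0, "dz": 0, "wx": -1, "wy": 0, "wz": 0}, {"dx": 0, "dy": 0, "dz": 0, "wx": -1, "wy": 0, "wz": 0}, {"dx": 0, "dy": 0, "dz": 0, "wx": -1, "wy": 0, "wz": 0}, {"dx": 0, "dy": 0, "dz": 0, "wx": -1, "wy": 0, "wz": 0}, {"dx": 0, "dy": 0, "dz": 0, "wx": -1, "wy": 0, "wz": 0}, {"dx": 0, "dy": 0, "dz": 0, "wx": -1, "wy": 0, "wz": 0}, {"dx": 0, "dy": 0, "dz": 0, "wx": -1, "wy": 0, "wz": 0}, {"dx": 0, "dy": 0, "dz": 0, "wx": -1, "wy": 0, "wz": 0}, {"dx": 0, "dy": 0, "dz": 0, "wx": -1, "wy": 0, "wz": 0}, {"dx": 0, "dy": 0, "dz": 0, "wx": -1, "wy": 0, "wz": 0}, {"dx": 0, "dy": 0, "dz": 0, "wx": -1, "wy": 0, "wz": 0}, {"dx": 0, "dy": 0, "dz": 0, "wx": -1, "wy": 0, "wz": 0}, {"dx": 0, "dy": 0, "dz": 0, "wx": -1, "wy": 0, "wz": 0}, {"dx": 0, "dy": 0, "dz": 0, "wx": -1, "wy": 0, "wz": 0}, {"dx": 0, "dy": 0, "dz": 0, "wx": -1, "wy": 0, "wz": 0}, {"dx": 0, "dy": 0, "dz": 0, "wx": -1, "wy": 0, "wz": 0}, {"dx": 0, "dy": 0, "dz": 0, "wx": -1, "wy": 0, "wz": 0}, {"dx": 0, "dy": 0, "dz": 0, "wx": -1, "wy": 0, "wz": 0}]}}

```text
time_s: 3.8
tcp_pos: [0.5128, -0.3449, 0.2408]
eef_rot: [-127.8, 89.6, -21.8]
contact_force: [0.1, -0.2, 0.2]
gripper_width: 0.0872
```

```bash
python3 - <<'E'
from h import *
delta([.606,-.272,.22],[.978,.207])
print(r.get_state()["joints"])
E
```

```text
t 3.8 tcp [ 0.5128 -0.3449  0.2408] w 0.0872 F [ 0.1 -0.2  0.2]
tool axes
 [[ 0.007 -0.961 -0.276]
 [-0.003 -0.276  0.961]
 [-1.    -0.006 -0.004]]
shift tool mm [  21.2 -109.6   44.4] rows(20mm) [ 1.06 -5.48  2.22]
turn deg [ 4.08 -0.24  0.34] rows(.08) [ 0.89 -0.05  0.07]
[-1.58153302e+01  1.48691713e+01 -6.98773325e+00  4.69729231e-02
 -6.77264296e+01  3.18301495e+01]
```

>>> {"op": "arm_command", "data": {"plan": [{"dx": 0, "dy": -1, "dz": 0.4, "wx": 0.3, "wy": -0.02, "wz": 0.02}, {"dx": 0, "dy": -1, "dz": 0.4, "wx": 0.3, "wy": -0.02, "wz": 0.02}, {"dx": 0, "dy": -1, "dz": 0.4, "wx": 0.3, "wy": -0.01, "wz": 0.02}, {"dx": 0, "dy": -1, "dz": 0.4, "wx": 0, "wy": 0, "wz": 0.01}, {"dx": 0, "dy": -1, "dz": 0.4, "wx": 0, "wy": 0, "wz": 0}, {"dx": 0, "dy": -0.5, "dz": 0.2, "wx": 0, "wy": 0, "wz": 0}, {"dx": 0, "dy": 0, "dz": 0, "wx": 0, "wy": 0, "wz": 0}]}}

```text
time_s: 4.38
tcp_pos: [0.6123, -0.2742, 0.2422]
eef_rot: [-118.0, 89.9, -16.1]
contact_force: [0.7, -0.9, 0.2]
gripper_width: 0.0876
```

```bash
python3 - <<'E'
from h import *
c=cam("wrist"); p,d=r.capture("wrist"); save("w2",p); np.save("w2.npy",d)
for q in ["pin","flashlight"]:
    for o in r.spot_point("wrist",q)[:2]:
        u,v=o["centre"]; print(q,o["score"],u,v,onplane(c,u,v,.08))
P=cloud(c,d).reshape(420,560,3); q=p.astype(int)
m=(q[...,0]>1.8*q[...,1])&(q[...,0]>70)&(d>0)
Q=P[m]; print(m.sum())
for a,b in [(.084,.0885),(.122,.13)]:
    k=m&(P[...,2]>a)&(P[...,2]<b); 
    if k.sum()>5: print(a,k.sum(),P[k].mean(0),P[k].min(0),P[k].max(0), cv2.minEnclosingCircle(P[k][:,:2].astype(np.float32)))
delta([.606,-.272,.22],[.978,.207])
E
```

```text
pin 0.65 290.7 202.5 [ 0.6083651  -0.26560519  0.08      ]
flashlight 0.96 288.2 287.4 [ 0.59284548 -0.18157138  0.08      ]
2494
0.122 71 [ 0.61151999 -0.27815586  0.1260155 ] [ 0.59896475 -0.28070321  0.12224754] [ 0.62165429 -0.27136608  0.12990541] ((0.6103094816207886, -0.2723245620727539), 0.011460541747510433)
t 4.5333 tcp [ 0.6103 -0.2756  0.2425] w 0.0874 F [ 0.3  0.7 -0.4]
tool axes
 [[ 0.001 -0.979 -0.206]
 [-0.    -0.206  0.979]
 [-1.    -0.001 -0.001]]
shift tool mm [22.5  3.5  4.4] rows(20mm) [1.12 0.18 0.22]
turn deg [-0.09 -0.04  0.07] rows(.08) [-0.02 -0.01  0.02]
```

View pics/w2.png

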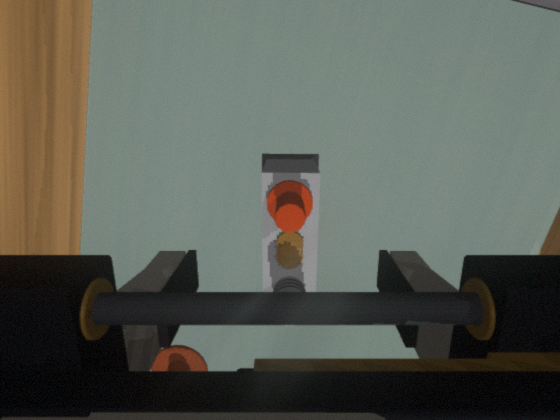

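The wrist view shows the pin between the jaws: flange at about (290,203) and knob top at (290,218). The flashlight lies along the tool's +z. I'll fit these properly.

```bash
python3 - <<'E'
from h import *
c=cam("wrist"); p=cv2.imread("pics/w2.png"); d=np.load("w2.npy")
hsv=cv2.cvtColor(p,cv2.COLOR_BGR2HSV); x0,y0,w,h=255,150,72,90
cr=p[y0:y0+h,x0:x0+w]; cv2.imwrite("pics/w2c.png",cv2.resize(cr,None,fx=6,fy=6,interpolation=cv2.INTER_CUBIC))
q=p.astype(int); m=((q[...,2]>1.8*q[...,1])&(q[...,2]>70)); m[:150]=0;m[240:]=0;m[:,:255]=0;m[:,327:]=0
# only flange part: rows above 203 => fit ellipse on contour upper half
ys,xs=np.where(m); print(xs.min(),xs.max(),ys.min(),ys.max())
for y in range(ys.min(),ys.max()+1,3):
    X=xs[ys==y]; print(y,X.min(),X.max(),end="; ")
print()
cen=(xs.min()+xs.max())/2
for v in (202,203,204,205): print(v,onplane(c,cen,v,.086))
print(onplane(c,290,218,.126),onplane(c,290,180.5,.086))
E
```

```text
267 311 181 232
181 284 294; 184 278 301; 187 274 305; 190 271 308; 193 269 309; 196 268 311; 199 268 311; 202 267 311; 205 268 311; 208 268 311; 211 269 310; 214 271 308; 217 272 306; 220 275 304; 223 276 303; 226 278 301; 229 282 298; 232 288 292; 
202 [ 0.60828541 -0.26862915  0.086     ]
203 [ 0.60809571 -0.26773104  0.086     ]
204 [ 0.60790569 -0.26683143  0.086     ]
205 [ 0.60771535 -0.26593032  0.086     ]
[ 0.60727586 -0.2670219   0.126     ] [ 0.61143949 -0.28776274  0.086     ]
```

View pics/w2c.png

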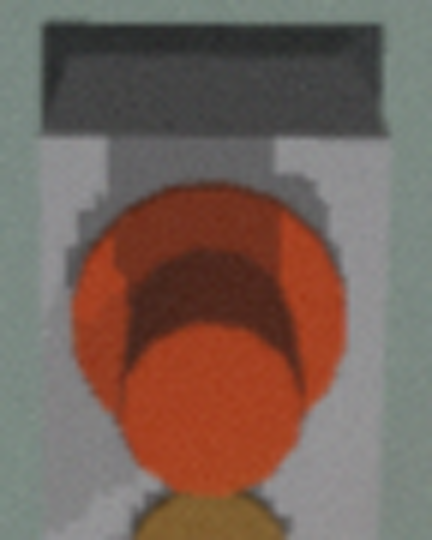

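```bash
python3 - <<'E'
from h import *
for i in range(2):
    s=r.get_state(); c=cam("wrist"); p,d=r.capture("wrist")
    q=p.astype(int); m=((q[...,0]>1.8*q[...,1])&(q[...,0]>70)); m[:150]=0;m[240:]=0;m[:,:240]=0;m[:,340:]=0
    ys,xs=np.where(m); top=ys.min(); bot=ys.max(); cen=(xs.min()+xs.max())/2
    # flange centre: back edge (top row) on plane .086 minus 20mm ; knob top near edge (bottom row) on .126 minus 12mm
    zt=toolR(s).as_matrix()[:,2]
    print(s["tcp_pos"],cen,top,bot, onplane(c,cen,top-.5,.086)+.02*zt, onplane(c,cen,bot+.5,.126)-.012*zt)
    f,cx,cy,R,t,_=c
    T=toolR(s).inv(); print("cam in tool mm",T.apply(-R.T@t-s["tcp_pos"])*1000)
    for X in (onplane(c,cen,top-.5,.086)+.02*zt, onplane(c,cen,bot+.5,.126)-.012*zt): print(T.apply(X-s["tcp_pos"])*1000)
E
```

```text
[ 0.6103412  -0.27555033  0.24248687] 287.0 182 233 [ 0.60969668 -0.26678683  0.08598549] [ 0.6093903  -0.26571345  0.1260087 ]
cam in tool mm [-147.04386783   -0.61759047  -77.39936437]
[156.49634569  -0.97738005   8.82240694]
[116.47227292  -0.94743876   9.90681176]
[ 0.61014052 -0.27585773  0.24267582] 286.5 182 233 [ 0.60994546 -0.26693256  0.08598248] [ 0.60958323 -0.26583718  0.12601051]
cam in tool mm [-147.03857011   -0.62253587  -77.36341634]
[156.6878421   -1.40729627   8.91285842]
[116.6586803   -1.33635997  10.02417596]
```

>>> {"op": "arm_command", "data": {"plan": [{"dx": 0.9, "dy": -0.05, "dz": 0.1, "wx": 0, "wy": 0, "wz": 0}, {"dx": 0.9, "dy": 0, "dz": 0.1, "wx": 0, "wy": 0, "wz": 0}, {"dx": 0.9, "dy": 0, "dz": 0.1, "wx": 0, "wy": 0, "wz": 0}, {"dx": 0.9, "dy": 0, "dz": 0.1, "wx": 0, "wy": 0, "wz": 0}, {"dx": 0.9, "dy": 0, "dz": 0, "wx": 0, "wy": 0, "wz": 0}, {"dx": 0.8, "dy": 0, "dz": 0, "wx": 0, "wy": 0, "wz": 0}, {"dx": 0, "dy": 0, "dz": 0, "wx": 0, "wy": 0, "wz": 0}]}}

```text
time_s: 5.22
tcp_pos: [0.606, -0.2733, 0.1377]
eef_rot: [-115.9, 89.4, -14.5]
contact_force: [-0.7, -0.5, -2.5]
gripper_width: 0.0875
```

```bash
python3 - <<'E'
from h import *
delta([.6095,-.2675,.103],[.978,.207])
p,d=r.capture("wrist"); save("w3",p)
E
```

```text
t 5.2167 tcp [ 0.606  -0.2733  0.1377] w 0.0875 F [-0.7 -0.5 -2.5]
tool axes
 [[ 0.009 -0.98  -0.198]
 [-0.002 -0.198  0.98 ]
 [-1.    -0.009 -0.004]]
shift tool mm [34.7 -4.3  5.2] rows(20mm) [ 1.74 -0.21  0.26]
turn deg [-0.53 -0.24  0.49] rows(.08) [-0.12 -0.05  0.11]
```

View pics/w3.png

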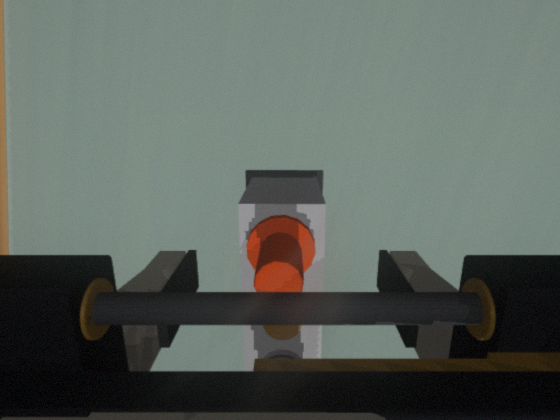

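The knob shows at about (280,280) and the jaw midpoint at about column 287, so a shift of about −4 mm in y agrees with the calculation.

>>> {"op": "arm_command", "data": {"plan": [{"dx": 0.3, "dy": -0.21, "dz": 0.25, "wx": -0.1, "wy": -0.05, "wz": 0.11}, {"dx": 0.8, "dy": 0, "dz": 0, "wx": 0, "wy": 0, "wz": 0}, {"dx": 0.6, "dy": 0, "dz": 0, "wx": 0, "wy": 0, "wz": 0}, {"dx": 0, "dy": 0, "dz": 0, "wx": 0, "wy": 0, "wz": 0}, {"dx": 0, "dy": 0, "dz": 0, "wx": 0, "wy": 0, "wz": 0}]}}

```text
time_s: 5.68
tcp_pos: [0.6128, -0.2693, 0.11]
eef_rot: [-126.0, 89.5, -24.1]
contact_force: [0.3, -0.7, -0.4]
gripper_width: 0.0878
```

```bash
python3 - <<'E'
from h import *
delta([.6095,-.2675,.103],[.978,.207])
p,d=r.capture("wrist"); save("w4",p)
E
```

```text
t 5.6833 tcp [ 0.6128 -0.2693  0.11  ] w 0.0878 F [ 0.3 -0.7 -0.4]
tool axes
 [[ 0.008 -0.978 -0.207]
 [-0.003 -0.207  0.978]
 [-1.    -0.007 -0.005]]
shift tool mm [6.9 2.9 2.5] rows(20mm) [0.35 0.15 0.13]
turn deg [-0.02 -0.28  0.38] rows(.08) [-0.   -0.06  0.08]
```

View pics/w4.png

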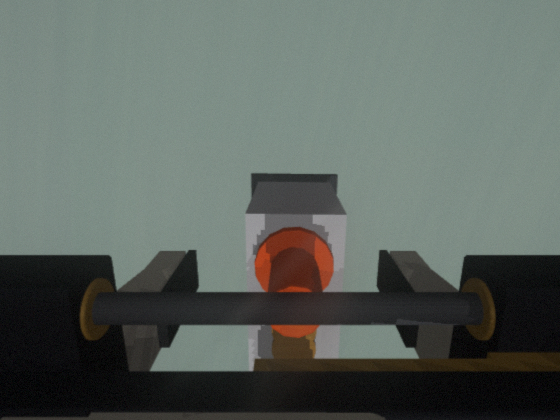

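The flange is now at about (294,262), roughly +3 mm in tool y, which agrees with the calculation. I'll make the final correction and close.

>>> {"op": "arm_command", "data": {"plan": [{"dx": 0.3, "dy": 0.15, "dz": 0.12, "wx": 0, "wy": -0.06, "wz": 0.08}, {"dx": 0, "dy": 0, "dz": 0, "wx": 0, "wy": 0, "wz": 0}]}}

```text
time_s: 5.9
tcp_pos: [0.6098, -0.2675, 0.1049]
eef_rot: [-98.5, 89.9, 3.5]
contact_force: [-0.6, 0.3, -0.5]
gripper_width: 0.0878
```

```bash
python3 - <<'E'
from h import *
delta([.6095,-.2675,.103],[.978,.207])
E
```

```text
t 5.9 tcp [ 0.6098 -0.2675  0.1049] w 0.0878 F [-0.6  0.3 -0.5]
tool axes
 [[ 0.001 -0.978 -0.207]
 [ 0.    -0.207  0.978]
 [-1.    -0.001 -0.   ]]
shift tool mm [1.9 0.3 0. ] rows(20mm) [0.1  0.02 0.  ]
turn deg [-0.01 -0.01  0.08] rows(.08) [-0.   -0.    0.02]
```

Well aligned, so I'll close the jaws.

>>> {"op": "arm_command", "data": {"plan": [{"dx": 0.05, "dy": 0, "dz": 0, "wx": 0, "wy": 0, "wz": 0}, {"dx": 0, "dy": 0, "dz": 0, "wx": 0, "wy": 0, "wz": 0}, {"dx": 0, "dy": 0, "dz": 0, "wx": 0, "wy": 0, "wz": 0}, {"dx": 0, "dy": 0, "dz": 0, "wx": 0, "wy": 0, "wz": 0}, {"dx": 0, "dy": 0, "dz": 0, "wx": 0, "wy": 0, "wz": 0}, {"dx": 0, "dy": 0, "dz": 0, "wx": 0, "wy": 0, "wz": 0}, {"dx": 0, "dy": 0, "dz": 0, "wx": 0, "wy": 0, "wz": 0}, {"dx": 0, "dy": 0, "dz": 0, "wx": 0, "wy": 0, "wz": 0}], "fingers": 1, "force": 30}}

```text
time_s: 6.57
tcp_pos: [0.6105, -0.2677, 0.1056]
eef_rot: [-110.8, 89.8, -8.8]
contact_force: [-1.0, 0.0, 0.6]
gripper_width: 0.0398
```

```bash
python3 - <<'E'
from h import *
delta([.6095,-.2675,.103],[.978,.207])
E
```

```text
t 6.5667 tcp [ 0.6105 -0.2677  0.1056] w 0.0398 F [-1.   0.   0.6]
tool axes
 [[ 0.004 -0.978 -0.207]
 [-0.001 -0.207  0.978]
 [-1.    -0.003 -0.001]]
shift tool mm [2.6 1.  0.4] rows(20mm) [0.13 0.05 0.02]
turn deg [ 0.01 -0.07  0.19] rows(.08) [ 0.   -0.02  0.04]
```

>>> {"op": "arm_command", "data": {"plan": [{"dx": 0, "dy": 0, "dz": 0, "wx": 0, "wy": 0, "wz": 0}, {"dx": 0, "dy": 0, "dz": 0, "wx": 0, "wy": 0, "wz": 0}, {"dx": 0, "dy": 0, "dz": 0, "wx": 0, "wy": 0, "wz": 0}, {"dx": 0, "dy": 0, "dz": 0, "wx": 0, "wy": 0, "wz": 0}]}}

```text
time_s: 6.9
tcp_pos: [0.6105, -0.2677, 0.1057]
eef_rot: [-111.0, 89.8, -9.0]
contact_force: [0.1, 0.2, 0.5]
gripper_width: 0.0367
```

```bash
python3 - <<'E'
from h import *
delta([.6095,-.2675,.103],[.978,.207])
p,d=r.capture("wrist"); save("w5",p)
E
```

```text
t 6.9 tcp [ 0.6105 -0.2677  0.1057] w 0.0367 F [0.1 0.2 0.5]
tool axes
 [[ 0.004 -0.978 -0.207]
 [-0.001 -0.207  0.978]
 [-1.    -0.003 -0.001]]
shift tool mm [2.7 1.  0.4] rows(20mm) [0.13 0.05 0.02]
turn deg [ 0.01 -0.08  0.2 ] rows(.08) [ 0.   -0.02  0.04]
```

View pics/w5.png

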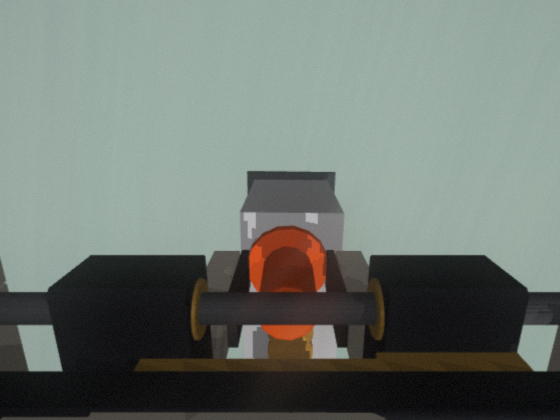

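The jaws close centred on the pin (left pad edge about 240, right about 335, pin at 287). They are still moving, so I'll wait.

>>> {"op": "arm_command", "data": {"plan": [{"dx": 0, "dy": 0, "dz": 0, "wx": 0, "wy": 0, "wz": 0}, {"dx": 0, "dy": 0, "dz": 0, "wx": 0, "wy": 0, "wz": 0}, {"dx": 0, "dy": 0, "dz": 0, "wx": 0, "wy": 0, "wz": 0}, {"dx": 0, "dy": 0, "dz": 0, "wx": 0, "wy": 0, "wz": 0}, {"dx": 0, "dy": 0, "dz": 0, "wx": 0, "wy": 0, "wz": 0}, {"dx": 0, "dy": 0, "dz": 0, "wx": 0, "wy": 0, "wz": 0}]}}

```text
time_s: 7.45
tcp_pos: [0.6105, -0.2677, 0.1057]
eef_rot: [-111.3, 89.8, -9.4]
contact_force: [-0.5, -0.0, 0.1]
gripper_width: 0.037
```

```bash
python3 - <<'E'
from h import *
s=r.get_state(); c=cam("wrist"); T=toolR(s)
for x in (11,0,-8):
  for y in (-18.5,18.5):
    for z in (-9.5,9.5):
      print((x,y,z),np.round(proj(c,T.apply(np.array([x,y,z])/1000)+s["tcp_pos"]),1))
for y in(-20,20):
  print("flange top",np.round(proj(c,T.apply([ .1057-.086, y/1000,0])+s["tcp_pos"]),1))
for y in(-12,12):
  print("knob top",np.round(proj(c,T.apply([ .1057-.126, y/1000,0])+s["tcp_pos"]),1))
print(s["joint_torque"],s["moment"],s["gripper_width"])
p,d=r.capture("wrist"); save("w6",p)
cv2.imwrite("pics/w6c.png",cv2.resize(cv2.cvtColor(p[200:380,180:400],cv2.COLOR_RGB2BGR),None,fx=3.3,fy=3.3,interpolation=cv2.INTER_CUBIC))
P=cloud(c,d)
for (u,v) in [(287,235),(287,285),(287,330),(243,300),(243,340),(332,340),(225,270),(350,270)]: print(u,v,d[v,u],P[v,u].round(4))
p,d=r.capture("scene"); save("s6",p); cv2.imwrite("pics/s6c.png",cv2.resize(cv2.cvtColor(p[150:280,80:240],cv2.COLOR_RGB2BGR),None,fx=4,fy=4,interpolation=cv2.INTER_CUBIC))
E
```

```text
(11, -18.5, -9.5) [250.1 249.8]
(11, -18.5, 9.5) [251.2 285.4]
(11, 18.5, -9.5) [327.3 249.8]
(11, 18.5, 9.5) [326.1 285.4]
(0, -18.5, -9.5) [247.6 259.5]
(0, -18.5, 9.5) [248.9 297. ]
(0, 18.5, -9.5) [329.9 259.5]
(0, 18.5, 9.5) [328.5 297. ]
(-8, -18.5, -9.5) [245.6 267.5]
(-8, -18.5, 9.5) [247.1 306.5]
(-8, 18.5, -9.5) [332.1 267.5]
(-8, 18.5, 9.5) [330.5 306.5]
flange top [249.4 260.3]
flange top [327.8 260.3]
knob top [259.1 302.5]
knob top [318.7 302.5]
[ 2.18389068e-03 -6.09109855e+01  2.54644221e+01  6.04640678e+00
  9.35187098e-02 -3.18553793e-04] [0.02480544 0.18328868 0.0370262 ] 0.03700793534845126
287 235 0.16732809 [ 0.615  -0.2847  0.0959]
287 285 0.13144444 [ 0.6138 -0.28    0.1348]
287 330 0.13642842 [ 0.6099 -0.2614  0.1353]
243 300 0.08623345 [ 0.6279 -0.2961  0.1765]
243 340 0.28525022 [ 0.6244 -0.1574  0.0095]
332 340 0.19067511 [ 0.5786 -0.2289  0.09  ]
225 270 0.14850251 [ 0.6387 -0.2723  0.1178]
350 270 0.14746647 [ 0.588  -0.2835  0.1186]
```

View pics/w6c.png

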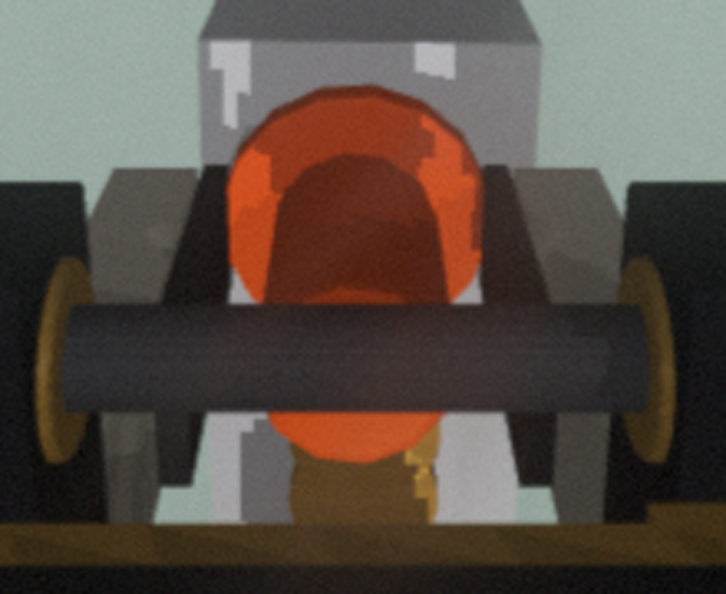

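View pics/s6c.png

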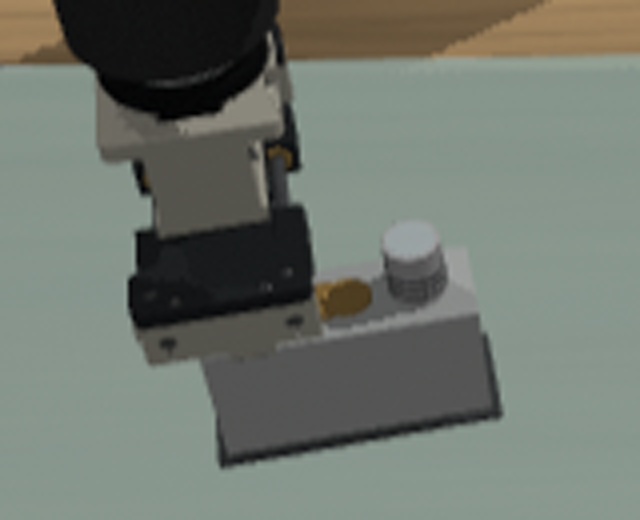

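```bash
python3 - <<'E'
from h import *
for n in ("scene","top"):
    c=cam(n); P=cloud(c,np.load(n+"0.npy"))
    for nm,X,Y in [("mat near",(.65,.75),(-.1,.1)),("mat",(.45,.5),(-.35,-.2)),("desk",(.2,.25),(-.3,.3)),("holder top",None,None),("cab",(.5,.55),(.15,.3)),("fork",(.59,.64),(.2,.25))]:
        if X: m=(P[...,0]>X[0])&(P[...,0]<X[1])&(P[...,1]>Y[0])&(P[...,1]<Y[1]); print(n,nm,m.sum(),np.percentile(P[m][:,2],[10,50,90]).round(4))
    m=(abs(P[...,0]-.59)<.04)&(abs(P[...,1]+.23)<.08)&(P[...,2]>.04); print(np.histogram(P[m][:,2],bins=np.arange(.04,.16,.005)))
E
```

```text
scene mat near 4169 [0.009  0.012  0.0236]
scene mat 724 [0.0099 0.0119 0.0139]
scene desk 3248 [0.0004 0.0031 0.3671]
scene cab 1620 [0.0393 0.1261 0.1283]
scene fork 991 [0.011  0.1025 0.1275]
(array([ 78,  81,  75,  73,  78,  85,  83,  90,  78, 155, 654, 230,  44,
        48,  45,  51,  48, 146,  25,  86,   3,   0,   0]), array([0.04 , 0.045, 0.05 , 0.055, 0.06 , 0.065, 0.07 , 0.075, 0.08 ,
       0.085, 0.09 , 0.095, 0.1  , 0.105, 0.11 , 0.115, 0.12 , 0.125,
       0.13 , 0.135, 0.14 , 0.145, 0.15 , 0.155]))
top mat near 4250 [0.0071 0.0099 0.0213]
top mat 1756 [0.0068 0.0092 0.0116]
top desk 7813 [-0.0033 -0.0008  0.0016]
top cab 2211 [0.1222 0.1243 0.1266]
top fork 818 [0.0103 0.1232 0.126 ]
(array([ 33,  34,  28,  35,  29,  34,  34,  34,  43, 665, 533, 116,  24,
        20,  22,  25,  95, 131,  62,  62,   0,   0,   0]), array([0.04 , 0.045, 0.05 , 0.055, 0.06 , 0.065, 0.07 , 0.075, 0.08 ,
       0.085, 0.09 , 0.095, 0.1  , 0.105, 0.11 , 0.115, 0.12 , 0.125,
       0.13 , 0.135, 0.14 , 0.145, 0.15 , 0.155]))
```

```bash
python3 - <<'E'
from h import *
s=r.get_state(); c=cam("wrist"); T=toolR(s); zt=T.as_matrix()[:,2]
X=onplane(c,287.5,226.2,.0965)+.02*zt; print(X,T.inv().apply(X-s["tcp_pos"])*1000)
X=onplane(c,287.5,200+462/3.3,.1365)-.012*zt; print(X,T.inv().apply(X-s["tcp_pos"])*1000)
E
```

```text
[ 0.6115547  -0.2696724   0.09647491] [ 9.15472827 -0.61906155 -2.15294988]
[ 0.61144161 -0.26973849  0.13651505] [-30.88552693  -0.6256111   -2.2443951 ]
```

>>> {"op": "arm_command", "data": {"plan": [{"dx": 0, "dy": 0, "dz": 0, "wx": 0, "wy": 0, "wz": 0}, {"dx": 0, "dy": 0, "dz": 0, "wx": 0, "wy": 0, "wz": 0}, {"dx": 0, "dy": 0, "dz": 0, "wx": 0, "wy": 0, "wz": 0}, {"dx": 0, "dy": 0, "dz": 0, "wx": 0, "wy": 0, "wz": 0}], "fingers": -0.3}}

```text
time_s: 7.88
tcp_pos: [0.6106, -0.2677, 0.1056]
eef_rot: [-111.2, 89.8, -9.3]
contact_force: [0.0, 0.9, -0.8]
gripper_width: 0.0552
```

Both image fits give the pin axis 2 mm along −z. I'll raise about 6.5 mm and regrasp.

>>> {"op": "arm_command", "data": {"plan": [{"dx": -0.35, "dy": -0.03, "dz": -0.1, "wx": 0, "wy": 0, "wz": 0.03}, {"dx": 0, "dy": 0, "dz": 0, "wx": 0, "wy": 0, "wz": 0}, {"dx": 0, "dy": 0, "dz": 0, "wx": 0, "wy": 0, "wz": 0}]}}

```text
time_s: 8.13
tcp_pos: [0.6116, -0.2697, 0.1133]
eef_rot: [-157.6, 89.9, -55.7]
contact_force: [-0.1, -0.2, 0.0]
gripper_width: 0.057
```

```bash
python3 - <<'E'
from h import *
delta([.6115,-.2697,.112],[.978,.207])
E
```

```text
t 8.1333 tcp [ 0.6116 -0.2697  0.1133] w 0.057 F [-0.1 -0.2  0. ]
tool axes
 [[ 0.001 -0.978 -0.207]
 [-0.001 -0.207  0.978]
 [-1.    -0.001 -0.001]]
shift tool mm [1.3 0.1 0. ] rows(20mm) [0.07 0.01 0.  ]
turn deg [ 0.01 -0.07  0.03] rows(.08) [ 0.   -0.02  0.01]
```

>>> {"op": "arm_command", "data": {"plan": [{"dx": 0, "dy": 0, "dz": 0, "wx": 0, "wy": 0, "wz": 0}, {"dx": 0, "dy": 0, "dz": 0, "wx": 0, "wy": 0, "wz": 0}, {"dx": 0, "dy": 0, "dz": 0, "wx": 0, "wy": 0, "wz": 0}, {"dx": 0, "dy": 0, "dz": 0, "wx": 0, "wy": 0, "wz": 0}, {"dx": 0, "dy": 0, "dz": 0, "wx": 0, "wy": 0, "wz": 0}, {"dx": 0, "dy": 0, "dz": 0, "wx": 0, "wy": 0, "wz": 0}, {"dx": 0, "dy": 0, "dz": 0, "wx": 0, "wy": 0, "wz": 0}, {"dx": 0, "dy": 0, "dz": 0, "wx": 0, "wy": 0, "wz": 0}], "fingers": 1, "force": 40}}

```text
time_s: 8.8
tcp_pos: [0.6117, -0.2698, 0.1136]
eef_rot: [-149.6, 89.9, -47.7]
contact_force: [-0.3, -0.4, 0.7]
gripper_width: 0.023
```

```bash
python3 - <<'E'
from h import *
s=r.get_state();print(s["gripper_width"],s["tcp_pos"])
p,d=r.capture("wrist"); save("w7",p)
E
```

```text
0.023046982779813468 [ 0.61166168 -0.26981945  0.11359146]
```

View pics/w7.png

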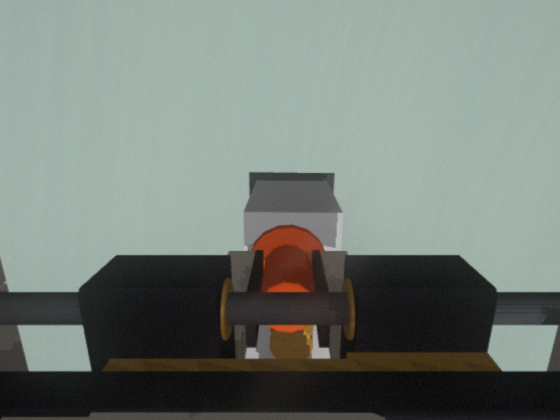

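The knob is held (width 23 mm) and centred. I'll lift straight up.

>>> {"op": "arm_command", "data": {"plan": [{"dx": -0.3, "dy": 0, "dz": 0, "wx": 0, "wy": 0, "wz": 0}, {"dx": -0.6, "dy": 0, "dz": 0, "wx": 0, "wy": 0, "wz": 0}, {"dx": -0.8, "dy": 0, "dz": 0, "wx": 0, "wy": 0, "wz": 0}, {"dx": -0.9, "dy": 0, "dz": 0, "wx": 0, "wy": 0, "wz": 0}, {"dx": -1, "dy": 0, "dz": 0, "wx": 0, "wy": 0, "wz": 0}, {"dx": -1, "dy": 0, "dz": 0, "wx": 0, "wy": 0, "wz": 0}, {"dx": -1, "dy": 0, "dz": 0, "wx": 0, "wy": 0, "wz": 0}, {"dx": -0.8, "dy": 0, "dz": 0, "wx": 0, "wy": 0, "wz": 0}, {"dx": -0.4, "dy": 0, "dz": 0, "wx": 0, "wy": 0, "wz": 0}, {"dx": 0, "dy": 0, "dz": 0, "wx": 0, "wy": 0, "wz": 0}]}}

```text
time_s: 9.68
tcp_pos: [0.6104, -0.2697, 0.2627]
eef_rot: [-156.4, 89.9, -54.5]
contact_force: [0.7, -0.9, -0.6]
gripper_width: 0.0234
```

```bash
python3 - <<'E'
from h import *
delta([.61,.226,.245],[.978,.207]); print(r.get_state()["joints"])
p,d=r.capture("wrist"); save("w8",p)
p,d=r.capture("scene"); save("s8",p)
E
```

```text
t 9.6833 tcp [ 0.6104 -0.2697  0.2627] w 0.0234 F [ 0.7 -0.9 -0.6]
tool axes
 [[ 0.001 -0.978 -0.207]
 [-0.002 -0.207  0.978]
 [-1.    -0.001 -0.002]]
shift tool mm [  16.9 -102.3  485.1] rows(20mm) [ 0.85 -5.11 24.25]
turn deg [ 0.   -0.11  0.05] rows(.08) [ 0.   -0.02  0.01]
[ -7.0878438   19.00029109   1.66714504   0.08903077 -72.58872882
  19.01607232]
```

View pics/w8.png

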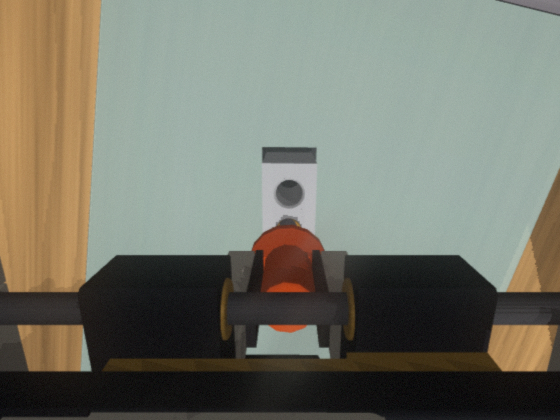

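View pics/s8.png

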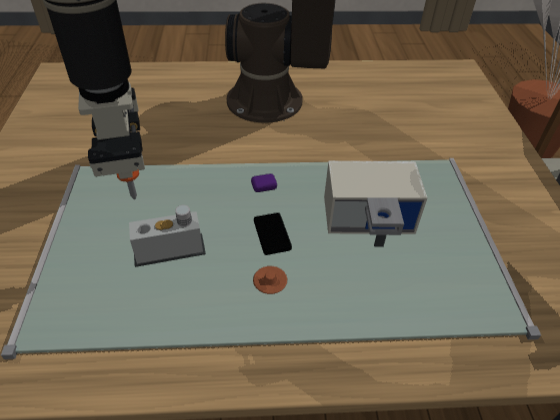

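The pin is out and vertical in the hand. The empty well shows at (289,193), and the flashlight is still standing at (183,215) in the scene view. Now I'll carry it to the hasp.

>>> {"op": "arm_command", "data": {"plan": [{"dx": 0, "dy": -0.1, "dz": 0.5, "wx": 0, "wy": 0, "wz": 0}, {"dx": 0, "dy": -0.21, "dz": 1, "wx": 0, "wy": 0, "wz": 0}, {"dx": 0, "dy": -0.21, "dz": 1, "wx": 0, "wy": 0, "wz": 0}, {"dx": 0, "dy": -0.21, "dz": 1, "wx": 0, "wy": 0, "wz": 0}, {"dx": 0, "dy": -0.21, "dz": 1, "wx": 0, "wy": 0, "wz": 0}, {"dx": 0, "dy": -0.21, "dz": 1, "wx": 0, "wy": 0, "wz": 0}, {"dx": 0, "dy": -0.21, "dz": 1, "wx": 0, "wy": 0, "wz": 0}, {"dx": 0, "dy": -0.21, "dz": 1, "wx": 0, "wy": 0, "wz": 0}, {"dx": 0, "dy": -0.21, "dz": 1, "wx": 0, "wy": 0, "wz": 0}, {"dx": 0, "dy": -0.21, "dz": 1, "wx": 0, "wy": 0, "wz": 0}, {"dx": 0, "dy": -0.21, "dz": 1, "wx": 0, "wy": 0, "wz": 0}, {"dx": 0, "dy": -0.21, "dz": 1, "wx": 0, "wy": 0, "wz": 0}, {"dx": 0, "dy": -0.21, "dz": 1, "wx": 0, "wy": 0, "wz": 0}, {"dx": 0, "dy": -0.21, "dz": 1, "wx": 0, "wy": 0, "wz": 0}, {"dx": 0, "dy": -0.21, "dz": 1, "wx": 0, "wy": 0, "wz": 0}, {"dx": 0, "dy": -0.21, "dz": 1, "wx": 0, "wy": 0, "wz": 0}, {"dx": 0, "dy": -0.21, "dz": 1, "wx": 0, "wy": 0, "wz": 0}, {"dx": 0, "dy": -0.21, "dz": 1, "wx": 0, "wy": 0, "wz": 0}, {"dx": 0, "dy": -0.21, "dz": 1, "wx": 0, "wy": 0, "wz": 0}, {"dx": 0, "dy": -0.21, "dz": 0.8, "wx": 0, "wy": 0, "wz": 0}]}}

```text
time_s: 11.45
tcp_pos: [0.5922, 0.1488, 0.228]
eef_rot: [82.8, 87.0, -175.6]
contact_force: [0.0, 0.2, -0.7]
gripper_width: 0.0234
```

```bash
python3 - <<'E'
from h import *
delta([.61,.24,.26],[.978,.207]); print(r.get_state()["joints"])
E
```

```text
t 11.45 tcp [0.5922 0.1488 0.228 ] w 0.0234 F [ 0.   0.2 -0.7]
tool axes
 [[-0.052 -0.978 -0.2  ]
 [-0.004 -0.2    0.98 ]
 [-0.999  0.051  0.007]]
shift tool mm [-33.2 -34.   86. ] rows(20mm) [-1.66 -1.7   4.3 ]
turn deg [-0.38  0.38 -2.95] rows(.08) [-0.08  0.08 -0.64]
[ 31.55217609  16.65727212  -5.6728268   -1.44157684 -70.31864434
 -19.46786593]
```

The pose sagged and tilted on the long move: z is 0.228 with about 3° of tilt. I'll correct that.

>>> {"op": "arm_command", "data": {"plan": [{"dx": -0.8, "dy": -0.4, "dz": 0.5, "wx": 0, "wy": 0.08, "wz": -0.4}, {"dx": -0.8, "dy": -0.4, "dz": 1, "wx": 0, "wy": 0, "wz": -0.24}, {"dx": -0.1, "dy": -0.4, "dz": 1, "wx": 0, "wy": 0, "wz": 0}, {"dx": 0, "dy": -0.4, "dz": 0.9, "wx": 0, "wy": 0, "wz": 0}, {"dx": 0, "dy": -0.1, "dz": 0.5, "wx": 0, "wy": 0, "wz": 0}, {"dx": 0, "dy": 0, "dz": 0, "wx": 0, "wy": 0, "wz": 0}, {"dx": 0, "dy": 0, "dz": 0, "wx": 0, "wy": 0, "wz": 0}]}}

```text
time_s: 12.03
tcp_pos: [0.6051, 0.2414, 0.2505]
eef_rot: [105.2, 89.0, -153.0]
contact_force: [0.7, -0.1, -0.6]
gripper_width: 0.0233
```

```bash
python3 - <<'E'
from h import *
delta([.61,.24,.26],[.978,.207])
c=cam("wrist"); p,d=r.capture("wrist"); save("w9",p); np.save("w9.npy",d)
for o in r.spot_point("wrist","hasp_hole")[:2]:
    u,v=o["centre"]; print(o["score"],u,v,onplane(c,u,v,.125))
E
```

```text
t 12.0333 tcp [0.6051 0.2414 0.2505] w 0.0233 F [ 0.7 -0.1 -0.6]
tool axes
 [[-0.015 -0.979 -0.204]
 [-0.008 -0.204  0.979]
 [-1.     0.016 -0.004]]
shift tool mm [-9.5 -4.4 -2.4] rows(20mm) [-0.48 -0.22 -0.12]
turn deg [-0.15 -0.25 -0.92] rows(.08) [-0.03 -0.05 -0.2 ]
0.62 276.5 180.9 [0.61593078 0.22430693 0.125     ]
```

View pics/w9.png

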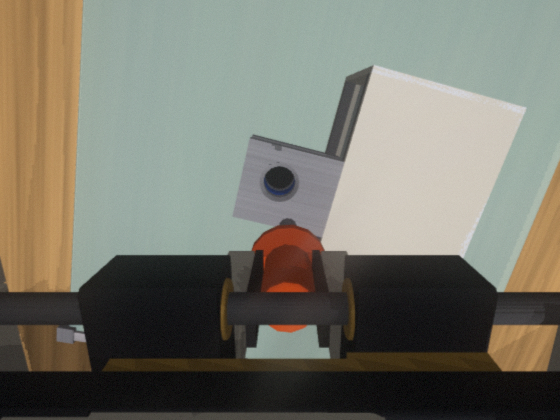

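The wrist view shows the fork with its hole centred at about (279,182). The blue lug's hole is in line below it, and the pin tip shows at about (288,225). I'll zoom in for an accurate centre.

```bash
python3 - <<'E'
from h import *
s=r.get_state(); c=cam("wrist"); p=cv2.imread("pics/w9.png")
cr=p[140:235,230:345]; cv2.imwrite("pics/w9c.png",cv2.resize(cr,None,fx=6,fy=6,interpolation=cv2.INTER_CUBIC))
P=cloud(c,np.load("w9.npy")); 
for u,v in [(260,160),(310,180),(250,205),(300,205),(400,150)]: print(P[v-2:v+3,u-2:u+3].reshape(-1,3).mean(0).round(4))
m=(p.astype(int).min(2)>165)&(abs(P[...,2]-.125)<.01); print(m.sum())
E
```

```text
[0.6316 0.21   0.1249]
[0.5905 0.2175 0.1253]
[0.6328 0.2469 0.1249]
[0.5938 0.239  0.1248]
[0.5281 0.181  0.1251]
26324
```

View pics/w9c.png

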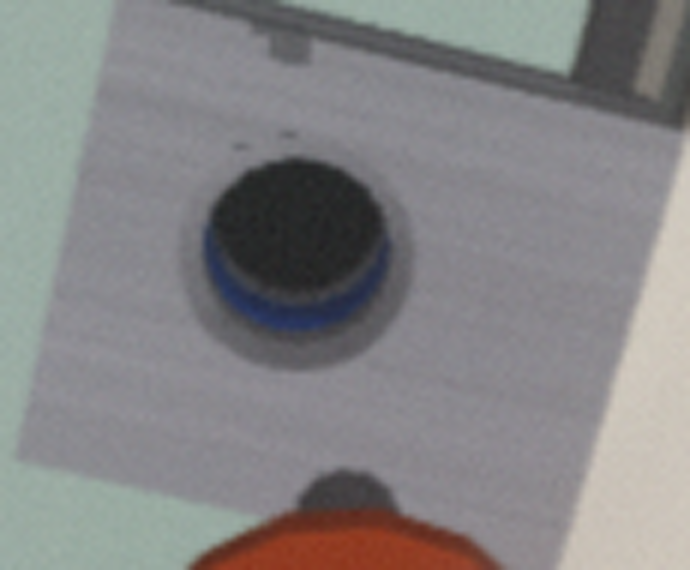

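```bash
python3 - <<'E'
from h import *
s=r.get_state(); c=cam("wrist"); T=toolR(s)
X=onplane(c,279.5,183,.125); print("hole",X, "f",c[0])
g=cv2.imread("pics/w9.png")[...,1].astype(int)
print(g[183,255:305]); print(g[160:208,279])
for rad in (.012,.014):
    a=np.linspace(0,2*np.pi,9)[:-1]; print(rad,[tuple(np.round(proj(c,X+rad*np.array([np.cos(t),np.sin(t),0])),1)) for t in a])
print("tip expected", T.inv().apply(X-s["tcp_pos"])*1000)
# shaft tip position in tool frame: TCP->tip ~ 85 mm ahead, project
for x in (.075,.085): print(x,np.round(proj(c,T.apply([x,0,0])+s["tcp_pos"]),1))
cav=(onplane(c,357,67,.125)) 
for u,v in [(374,66),(523,108),(322,238)]: print("cab corner",onplane(c,u,v,.125))
E
```

```text
hole [0.61335014 0.22469028 0.125     ] f 356.5273255199293
[135 135 137 132 129 115 113 112 101  67  53  54  58  60  42  42  39  39
  38  40  42  41  39  40  39  39  37  41  40  40  39  41  36  38  40  52
  63  61  48  64  84  96  98 108 125 130 132 132 131 130]
[141 129 117 124 127 121  72  39  42  43  39  42  42  42  39  43  42  41
  42  40  40  39  43  39  40  40  38  41  47  61  60  49  48  51  56  70
  73  82  95  92  94 103 134 137 136 139 140 139]
0.012 [(np.float64(264.4), np.float64(180.0)), (np.float64(266.8), np.float64(191.2)), (np.float64(276.5), np.float64(197.6)), (np.float64(287.9), np.float64(195.4)), (np.float64(294.5), np.float64(186.0)), (np.float64(292.4), np.float64(174.7)), (np.float64(282.6), np.float64(168.1)), (np.float64(270.9), np.float64(170.3))]
0.014 [(np.float64(261.9), np.float64(179.5)), (np.float64(264.7), np.float64(192.6)), (np.float64(276.0), np.float64(200.0)), (np.float64(289.3), np.float64(197.5)), (np.float64(297.0), np.float64(186.5)), (np.float64(294.5), np.float64(173.3)), (np.float64(283.1), np.float64(165.6)), (np.float64(269.5), np.float64(168.2))]
tip expected [125.68609516  -6.80572058 -16.69614161]
0.075 [288.4 224.5]
0.085 [288.3 219.7]
cab corner [0.56387541 0.12716694 0.125     ]
cab corner [0.44696283 0.13251589 0.125     ]
cab corner [0.57014181 0.26284215 0.125     ]
```

>>> {"op": "arm_command", "data": {"plan": [{"dx": 0, "dy": -0.34, "dz": -0.5, "wx": -0.03, "wy": -0.05, "wz": -0.2}, {"dx": 0, "dy": 0, "dz": -0.3, "wx": 0, "wy": 0, "wz": 0}, {"dx": 0, "dy": 0, "dz": 0, "wx": 0, "wy": 0, "wz": 0}, {"dx": 0, "dy": 0, "dz": 0, "wx": 0, "wy": 0, "wz": 0}]}}

```text
time_s: 12.47
tcp_pos: [0.6155, 0.2221, 0.25]
eef_rot: [154.0, 89.9, -104.2]
contact_force: [-0.6, -0.6, -0.7]
gripper_width: 0.0231
```

```bash
python3 - <<'E'
from h import *
delta([.613,.225,.215],[.978,.207])
E
```

```text
t 12.4667 tcp [0.6155 0.2221 0.25  ] w 0.0231 F [-0.6 -0.6 -0.7]
tool axes
 [[-0.    -0.979 -0.203]
 [-0.001 -0.203  0.979]
 [-1.     0.    -0.001]]
shift tool mm [35.   1.8  3.4] rows(20mm) [1.75 0.09 0.17]
turn deg [-0.22 -0.05 -0.02] rows(.08) [-0.05 -0.01 -0.  ]
```

>>> {"op": "arm_command", "data": {"plan": [{"dx": 0.7, "dy": 0.09, "dz": 0.17, "wx": -0.05, "wy": 0, "wz": 0}, {"dx": 0.7, "dy": 0, "dz": 0, "wx": 0, "wy": 0, "wz": 0}, {"dx": 0, "dy": 0, "dz": 0, "wx": 0, "wy": 0, "wz": 0}, {"dx": 0, "dy": 0, "dz": 0, "wx": 0, "wy": 0, "wz": 0}]}}

```text
time_s: 12.8
tcp_pos: [0.6138, 0.2229, 0.2233]
eef_rot: [-88.6, 89.9, 13.1]
contact_force: [-0.1, 0.5, 0.3]
gripper_width: 0.0231
```

```bash
python3 - <<'E'
from h import *
delta([.613,.225,.215],[.978,.207])
ims=[]
for n,b in [("scene",(330,150,120,110)),("wrist",(220,140,130,119))]:
    p,d=r.capture(n); save(n+"10",p); x,y,w,h=b
    ims.append(cv2.resize(cv2.cvtColor(p[y:y+h,x:x+w],cv2.COLOR_RGB2BGR),(400,366),interpolation=cv2.INTER_CUBIC))
cv2.imwrite("pics/m10.png",np.hstack(ims))
E
```

```text
t 12.8 tcp [0.6138 0.2229 0.2233] w 0.0231 F [-0.1  0.5  0.3]
tool axes
 [[ 0.002 -0.979 -0.204]
 [ 0.    -0.204  0.979]
 [-1.    -0.002  0.   ]]
shift tool mm [8.3 0.3 2.3] rows(20mm) [0.41 0.02 0.11]
turn deg [-0.19  0.    0.12] rows(.08) [-0.04  0.    0.03]
```

View pics/m10.png

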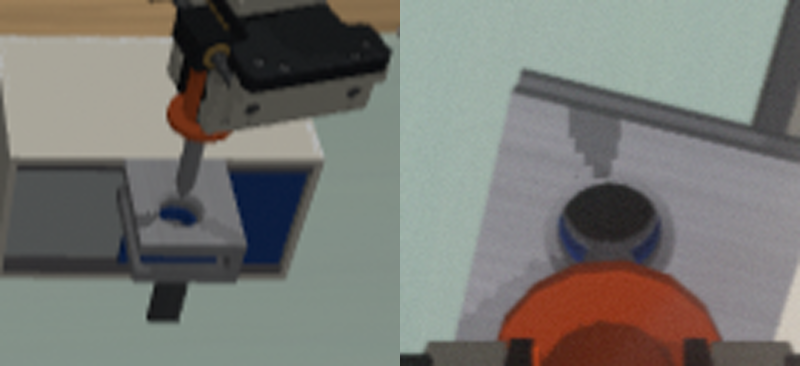

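```bash
python3 - <<'E'
from h import *
s=r.get_state(); c=cam("scene"); T=toolR(s); X=s["tcp_pos"]+T.apply([.085,0,0]); print("tip expected",X,proj(c,X))
print("hole exp",proj(c,[.613,.225,.125]))
p=cv2.imread("pics/scene10.png"); cr=p[170:240,350:430]; cv2.imwrite("pics/s10c.png",cv2.resize(cr,None,fx=8,fy=8,interpolation=cv2.INTER_CUBIC))
p=cv2.imread("pics/scene0.png"); cr=p[170:240,350:430]; cv2.imwrite("pics/s0c.png",cv2.resize(cr,None,fx=8,fy=8,interpolation=cv2.INTER_CUBIC))
E
```

```text
tip expected [0.61398629 0.22316941 0.13845313] (np.float64(383.7749006613087), np.float64(208.8640444276154))
hole exp (np.float64(383.42119419947494), np.float64(213.12800894980273))
```

View pics/s10c.png

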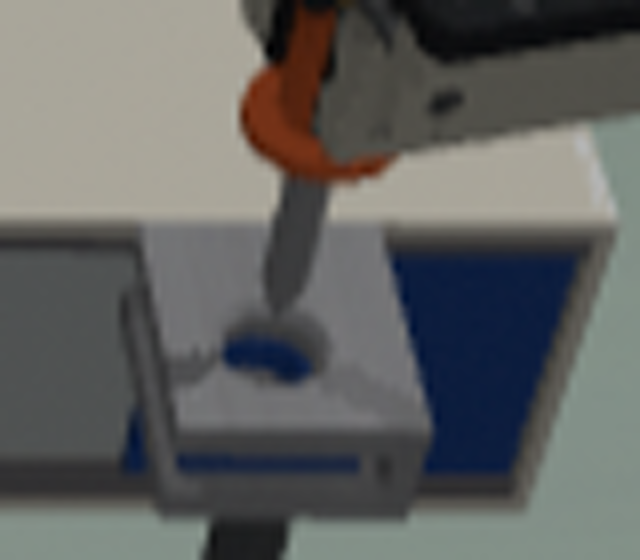

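View pics/s0c.png

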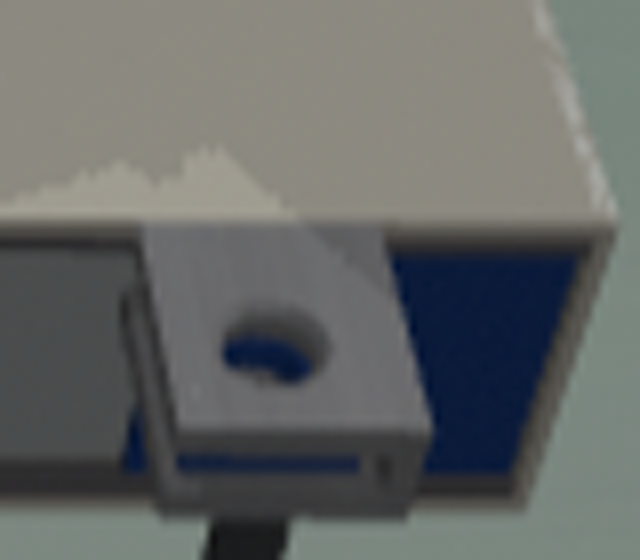

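The scene view shows the pin tip at about (385,209) right over the hole at about (384.6,212.8). The offsets agree with the calculated ones. I'll descend into the holes.

>>> {"op": "arm_command", "data": {"plan": [{"dx": 0.3, "dy": 0.02, "dz": 0.1, "wx": -0.04, "wy": 0, "wz": 0.03}, {"dx": 0.4, "dy": 0, "dz": 0, "wx": 0, "wy": 0, "wz": 0}, {"dx": 0, "dy": 0, "dz": 0, "wx": 0, "wy": 0, "wz": 0}]}}

```text
time_s: 13.15
tcp_pos: [0.6138, 0.2256, 0.2105]
eef_rot: [-61.1, 89.8, 40.9]
contact_force: [-0.3, -0.1, -1.3]
gripper_width: 0.0231
```

```bash
python3 - <<'E'
from h import *
delta([.613,.225,.172],[.978,.207])
p,d=r.capture("scene"); cv2.imwrite("pics/s11c.png",cv2.resize(cv2.cvtColor(p[170:240,350:430],cv2.COLOR_RGB2BGR),None,fx=6,fy=6,interpolation=cv2.INTER_CUBIC))
E
```

```text
t 13.15 tcp [0.6138 0.2256 0.2105] w 0.0231 F [-0.3 -0.1 -1.3]
tool axes
 [[ 0.002 -0.978 -0.207]
 [ 0.002 -0.207  0.978]
 [-1.    -0.003  0.002]]
shift tool mm [38.5  1.  -0.5] rows(20mm) [ 1.92  0.05 -0.02]
turn deg [0.01 0.09 0.16] rows(.08) [0.   0.02 0.03]
```

View pics/s11c.png

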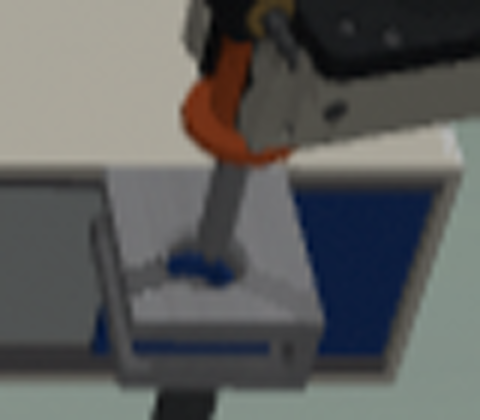

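The tip is at the mouth, about 1 px (2 mm) towards +y. I'll nudge it and go down in steps.

>>> {"op": "arm_command", "data": {"plan": [{"dx": 0.2, "dy": 0.03, "dz": -0.07, "wx": 0, "wy": 0.02, "wz": 0.03}, {"dx": 0.4, "dy": 0, "dz": 0, "wx": 0, "wy": 0, "wz": 0}, {"dx": 0.4, "dy": 0, "dz": 0, "wx": 0, "wy": 0, "wz": 0}, {"dx": 0.2, "dy": 0, "dz": 0, "wx": 0, "wy": 0, "wz": 0}, {"dx": 0, "dy": 0, "dz": 0, "wx": 0, "wy": 0, "wz": 0}]}}

```text
time_s: 13.62
tcp_pos: [0.6139, 0.2242, 0.1849]
eef_rot: [-102.8, 89.9, -0.8]
contact_force: [-0.6, 0.0, -0.7]
gripper_width: 0.0235
```

```bash
python3 - <<'E'
from h import *
delta([.613,.224,.172],[.978,.207])
p,d=r.capture("scene"); cv2.imwrite("pics/s12c.png",cv2.resize(cv2.cvtColor(p[170:240,350:430],cv2.COLOR_RGB2BGR),None,fx=6,fy=6,interpolation=cv2.INTER_CUBIC))
E
```

```text
t 13.6167 tcp [0.6139 0.2242 0.1849] w 0.0235 F [-0.6  0.  -0.7]
tool axes
 [[ 0.001 -0.978 -0.208]
 [-0.    -0.208  0.978]
 [-1.    -0.001 -0.   ]]
shift tool mm [12.9  0.9  0. ] rows(20mm) [0.65 0.05 0.  ]
turn deg [ 0.04 -0.02  0.07] rows(.08) [ 0.01 -0.    0.01]
```

View pics/s12c.png

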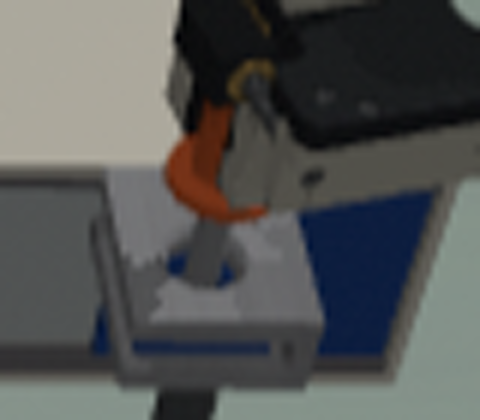

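The shaft is inside and centred in the hole. I'll go down further while watching the force.

>>> {"op": "arm_command", "data": {"plan": [{"dx": 0.3, "dy": 0, "dz": 0, "wx": 0, "wy": 0, "wz": 0}, {"dx": 0.3, "dy": 0, "dz": 0, "wx": 0, "wy": 0, "wz": 0}, {"dx": 0.2, "dy": 0, "dz": 0, "wx": 0, "wy": 0, "wz": 0}, {"dx": 0, "dy": 0, "dz": 0, "wx": 0, "wy": 0, "wz": 0}]}}

```text
time_s: 14.0
tcp_pos: [0.6143, 0.2243, 0.1679]
eef_rot: [-96.5, 89.9, 5.5]
contact_force: [-0.2, 0.3, -0.4]
gripper_width: 0.0234
```

>>> {"op": "arm_command", "data": {"plan": [{"dx": 0.2, "dy": 0, "dz": 0, "wx": 0, "wy": 0, "wz": 0}, {"dx": 0.2, "dy": 0, "dz": 0, "wx": 0, "wy": 0, "wz": 0}, {"dx": 0, "dy": 0, "dz": 0, "wx": 0, "wy": 0, "wz": 0}]}}

```text
time_s: 14.25
tcp_pos: [0.6148, 0.2244, 0.1602]
eef_rot: [-95.7, 89.8, 6.4]
contact_force: [-0.5, -0.1, -0.8]
gripper_width: 0.0234
```

```bash
python3 - <<'E'
from h import *
delta([.613,.224,.148],[.978,.207])
E
```

```text
t 14.25 tcp [0.6148 0.2244 0.1602] w 0.0234 F [-0.5 -0.1 -0.8]
tool axes
 [[ 0.003 -0.978 -0.208]
 [ 0.    -0.208  0.978]
 [-1.    -0.003 -0.   ]]
shift tool mm [12.2  1.8 -0. ] rows(20mm) [ 0.61  0.09 -0.  ]
turn deg [ 0.06 -0.02  0.18] rows(.08) [ 0.01 -0.    0.04]
```

>>> {"op": "arm_command", "data": {"plan": [{"dx": 0.2, "dy": 0.09, "dz": 0, "wx": 0, "wy": 0, "wz": 0.04}, {"dx": 0, "dy": 0, "dz": 0, "wx": 0, "wy": 0, "wz": 0}]}}

```text
time_s: 14.42
tcp_pos: [0.6141, 0.2245, 0.1569]
eef_rot: [-86.3, 89.8, 15.7]
contact_force: [-1.0, 0.4, -1.1]
gripper_width: 0.0235
```

```bash
python3 - <<'E'
from h import *
delta([.613,.224,.148],[.978,.207])
ims=[]
for n,b in [("scene",(340,160,90,82)),("wrist",(200,180,180,165))]:
    p,d=r.capture(n); save(n+"13",p); x,y,w,h=b
    ims.append(cv2.resize(cv2.cvtColor(p[y:y+h,x:x+w],cv2.COLOR_RGB2BGR),(400,366),interpolation=cv2.INTER_CUBIC))
cv2.imwrite("pics/m13.png",np.hstack(ims))
E
```

```text
t 14.4167 tcp [0.6141 0.2245 0.1569] w 0.0235 F [-1.   0.4 -1.1]
tool axes
 [[ 0.003 -0.978 -0.209]
 [ 0.001 -0.209  0.978]
 [-1.    -0.003  0.   ]]
shift tool mm [ 8.9  1.2 -0.2] rows(20mm) [ 0.44  0.06 -0.01]
turn deg [0.09 0.01 0.16] rows(.08) [0.02 0.   0.04]
```

View pics/m13.png

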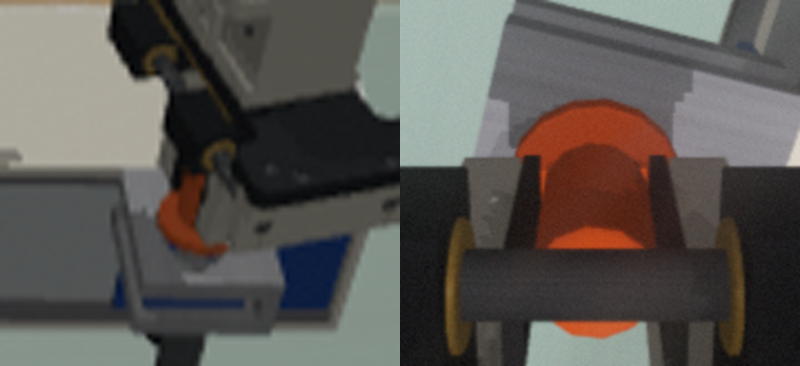

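The pin has not slipped in the grip (flange edge still at row 225), and the flange is about 9 mm above the fork. I'll keep pushing.

>>> {"op": "arm_command", "data": {"plan": [{"dx": 0.25, "dy": 0.05, "dz": 0, "wx": 0, "wy": 0, "wz": 0.04}, {"dx": 0, "dy": 0, "dz": 0, "wx": 0, "wy": 0, "wz": 0}]}}

```text
time_s: 14.68
tcp_pos: [0.6137, 0.2245, 0.1524]
eef_rot: [-60.3, 89.9, 41.8]
contact_force: [-0.2, 0.6, -1.1]
gripper_width: 0.0235
```

>>> {"op": "arm_command", "data": {"plan": [{"dx": 0.2, "dy": 0.03, "dz": 0, "wx": 0, "wy": 0, "wz": 0.03}, {"dx": 0, "dy": 0, "dz": 0, "wx": 0, "wy": 0, "wz": 0}]}}

```text
time_s: 14.85
tcp_pos: [0.6136, 0.2246, 0.1488]
eef_rot: [17.2, 90.0, 119.3]
contact_force: [-0.0, 0.2, -0.7]
gripper_width: 0.0234
```

```bash
python3 - <<'E'
from h import *
delta([.613,.224,.148],[.978,.207])
p,d=r.capture("wrist"); save("w14",p)
p,d=r.capture("scene"); save("s14",p)
a=cv2.resize(cv2.imread("pics/w14.png")[180:345,200:380],(400,366)); b=cv2.resize(cv2.imread("pics/s14.png")[160:242,340:430],(400,366),interpolation=cv2.INTER_CUBIC)
cv2.imwrite("pics/m14.png",np.hstack([b,a]))
E
```

```text
t 14.85 tcp [0.6136 0.2246 0.1488] w 0.0234 F [-0.   0.2 -0.7]
tool axes
 [[-0.    -0.978 -0.209]
 [ 0.001 -0.209  0.978]
 [-1.     0.     0.001]]
shift tool mm [ 0.8  0.7 -0.5] rows(20mm) [ 0.04  0.04 -0.02]
turn deg [ 0.11  0.04 -0.01] rows(.08) [ 0.02  0.01 -0.  ]
```

View pics/m14.png

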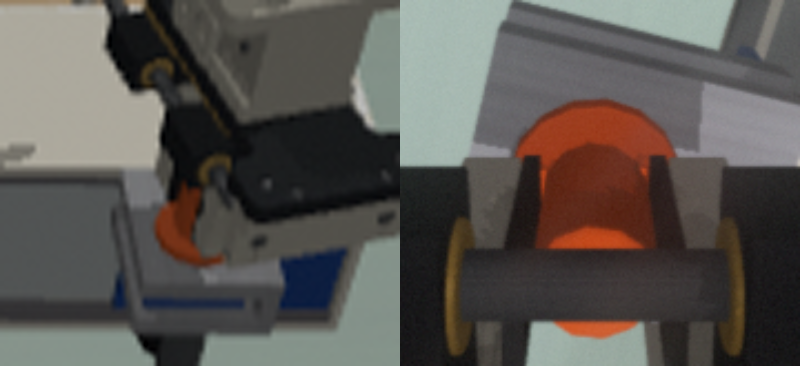

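>>> {"op": "arm_command", "data": {"plan": [{"dx": 0.12, "dy": 0.03, "dz": 0, "wx": 0, "wy": 0, "wz": 0}, {"dx": 0, "dy": 0, "dz": 0, "wx": 0, "wy": 0, "wz": 0}]}}

```text
time_s: 15.12
tcp_pos: [0.6134, 0.2246, 0.1491]
eef_rot: [-70.5, 89.9, 31.6]
contact_force: [-0.5, -0.4, -1.8]
gripper_width: 0.0236
```

>>> {"op": "arm_command", "data": {"plan": [{"dx": 0.12, "dy": 0, "dz": 0, "wx": 0, "wy": 0, "wz": 0}, {"dx": 0, "dy": 0, "dz": 0, "wx": 0, "wy": 0, "wz": 0}]}}

```text
time_s: 15.28
tcp_pos: [0.6134, 0.2248, 0.1488]
eef_rot: [-76.7, 89.8, 25.5]
contact_force: [0.6, 0.2, -0.9]
gripper_width: 0.0233
```

>>> {"op": "arm_command", "data": {"plan": [{"dx": 0.3, "dy": 0, "dz": 0, "wx": 0, "wy": 0, "wz": 0}, {"dx": 0.3, "dy": 0, "dz": 0, "wx": 0, "wy": 0, "wz": 0}]}}

```text
time_s: 15.45
tcp_pos: [0.6139, 0.2248, 0.1473]
eef_rot: [-96.2, 89.5, 6.2]
contact_force: [-25.0, -1.8, 53.2]
gripper_width: 0.0237
```

```bash
python3 - <<'E'
from h import *
delta([.613,.224,.148],[.978,.207]); s=r.get_state(); print(s["joint_torque"],s["moment"])
p,d=r.capture("wrist"); save("w15",p)
p,d=r.capture("scene"); save("s15",p)
p,d=r.capture("top"); save("t15",p)
a=cv2.resize(cv2.imread("pics/w15.png")[180:345,200:380],(400,366)); b=cv2.resize(cv2.imread("pics/s15.png")[160:242,340:430],(400,366),interpolation=cv2.INTER_CUBIC)
cv2.imwrite("pics/m15.png",np.hstack([b,a]))
E
```

```text
t 15.45 tcp [0.6139 0.2248 0.1473] w 0.0237 F [-25.   -1.8  53.2]
tool axes
 [[ 0.008 -0.977 -0.214]
 [ 0.001 -0.214  0.977]
 [-1.    -0.008 -0.001]]
shift tool mm [-0.8  1.1 -0.6] rows(20mm) [-0.04  0.05 -0.03]
turn deg [ 0.43 -0.05  0.46] rows(.08) [ 0.09 -0.01  0.1 ]
[-4.44734439e+00 -2.59824783e+01  1.88767380e+01  4.14926872e+00
  7.83756852e+00 -2.17165559e-02] [-0.73907439  9.63076337 -0.01603636]
```

View pics/m15.png

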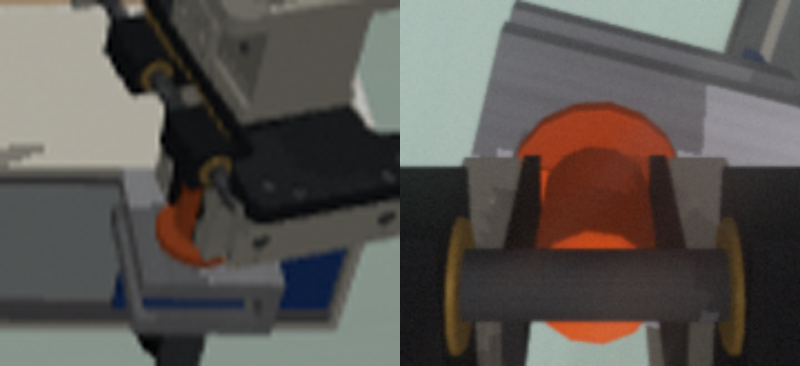

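A push of 53 N with no further travel suggests the flange is seated. I'll relax the force and check.

>>> {"op": "arm_command", "data": {"plan": [{"dx": -0.05, "dy": 0, "dz": 0, "wx": 0, "wy": 0, "wz": 0.1}, {"dx": 0, "dy": 0, "dz": 0, "wx": 0, "wy": 0, "wz": 0}]}}

```text
time_s: 15.77
tcp_pos: [0.6135, 0.2251, 0.1511]
eef_rot: [-72.1, 89.8, 30.4]
contact_force: [0.2, 0.3, -0.6]
gripper_width: 0.0232
```

```bash
python3 - <<'E'
from h import *
delta([.613,.224,.148],[.978,.207])
c=cam("wrist");p,d=r.capture("wrist"); save("w16",p); P=cloud(c,d)
for u,v in [(265,228),(290,228),(300,230),(290,300+0),(260,205),(240,220)]: print(u,v,p[v,u],P[v-1:v+2,u-1:u+2].reshape(-1,3).mean(0).round(4))
cv2.imwrite("pics/s16.png",cv2.resize(cv2.imread("pics/s15.png")[195:235,365:415],(800,640),interpolation=cv2.INTER_CUBIC))
cv2.imwrite("pics/t16.png",cv2.resize(cv2.imread("pics/t15.png")[170:250,130:210],(560,560),interpolation=cv2.INTER_CUBIC))
E
```

```text
t 15.7667 tcp [0.6135 0.2251 0.1511] w 0.0232 F [ 0.2  0.3 -0.6]
tool axes
 [[ 0.003 -0.977 -0.215]
 [ 0.002 -0.215  0.977]
 [-1.    -0.003  0.001]]
shift tool mm [ 3.1  0.7 -1. ] rows(20mm) [ 0.16  0.03 -0.05]
turn deg [0.46 0.06 0.17] rows(.08) [0.1  0.01 0.04]
265 228 [103 100 105] [0.6287 0.2129 0.1251]
290 228 [116  50  31] [0.6167 0.2074 0.1329]
300 230 [119  54  36] [0.6117 0.2073 0.133 ]
290 300 [50 45 45] [0.62   0.1943 0.2218]
260 205 [103 105 110] [0.6336 0.2014 0.1249]
240 220 [108 108 109] [0.642  0.2115 0.125 ]
```

View pics/s16.png

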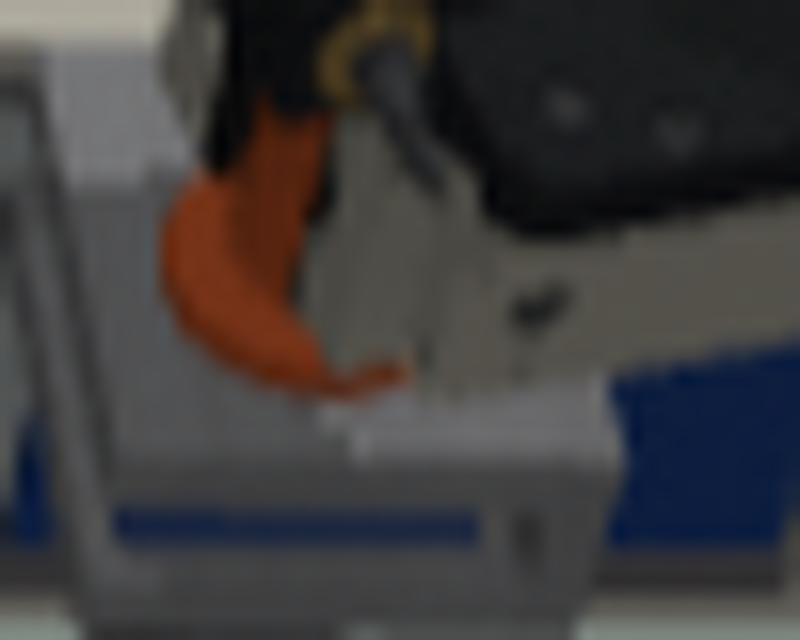

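Backing off lifted the pin about 2 mm with the grip: flange top is at 0.133 against 0.131 when home. I'll press again gently, then release while pressing.

>>> {"op": "arm_command", "data": {"plan": [{"dx": 0.15, "dy": 0, "dz": -0.03, "wx": 0.1, "wy": 0, "wz": 0.03}, {"dx": 0.1, "dy": 0, "dz": 0, "wx": 0, "wy": 0, "wz": 0}]}}

```text
time_s: 15.98
tcp_pos: [0.6134, 0.2246, 0.1473]
eef_rot: [-56.7, 89.9, 45.2]
contact_force: [-16.1, 0.0, 37.6]
gripper_width: 0.0233
```

>>> {"op": "arm_command", "data": {"plan": [{"dx": 0.1, "dy": 0, "dz": 0, "wx": 0, "wy": 0, "wz": 0}]}}

```text
time_s: 16.07
tcp_pos: [0.6133, 0.2246, 0.1474]
eef_rot: [-83.6, 89.9, 18.3]
contact_force: [-10.2, 0.2, 23.7]
gripper_width: 0.0233
```

```bash
python3 - <<'E'
from h import *
c=cam("wrist");p,d=r.capture("wrist"); save("w17",p); P=cloud(c,d)
q=p.astype(int); m=(q[...,0]>1.8*q[...,1])&(q[...,0]>60)
k=m.copy(); k[:222]=0;k[238:]=0;k[:,:262]=0;k[:,315:]=0
Z=P[k][:,2]; print(k.sum(),np.percentile(Z,[10,50,90]))
g=P[195:220,240:300,2]; print(np.median(g))
print(r.get_state()["contact_force"],r.get_state()["tcp_pos"])
E
```

```text
442 [0.12797463 0.13042972 0.13150355]
0.12464391176469335
[-9.62468194e+00 -1.97689815e-02  2.32502248e+01] [0.61331746 0.2246058  0.147369  ]
```

>>> {"op": "arm_command", "data": {"plan": [{"dx": 0.06, "dy": 0, "dz": 0, "wx": 0, "wy": 0, "wz": 0}, {"dx": 0, "dy": 0, "dz": 0, "wx": 0, "wy": 0, "wz": 0}, {"dx": 0, "dy": 0, "dz": 0, "wx": 0, "wy": 0, "wz": 0}, {"dx": 0, "dy": 0, "dz": 0, "wx": 0, "wy": 0, "wz": 0}], "fingers": -0.15}}

```text
time_s: 16.45
tcp_pos: [0.6125, 0.2241, 0.1436]
eef_rot: [121.2, 89.9, -136.9]
contact_force: [-0.5, -1.0, 0.2]
gripper_width: 0.0444
```

```bash
python3 - <<'E'
from h import *
delta([.613,.224,.148],[.978,.207])
c=cam("wrist");p,d=r.capture("wrist"); save("w18",p); P=cloud(c,d)
q=p.astype(int); m=(q[...,0]>1.8*q[...,1])&(q[...,0]>60)
k=m.copy(); k[:222]=0;k[238:]=0;k[:,:262]=0;k[:,315:]=0
Z=P[k][:,2]; print(k.sum(),np.percentile(Z,[10,50,90]),np.median(P[195:220,240:300,2]))
p,d=r.capture("scene"); save("s18",p)
a=cv2.resize(cv2.imread("pics/w18.png"),(400,300)); b=cv2.resize(cv2.imread("pics/s18.png")[170:235,360:430],(400,372),interpolation=cv2.INTER_CUBIC)[:300]
cv2.imwrite("pics/m18.png",np.hstack([b,a]))
E
```

```text
t 16.45 tcp [0.6125 0.2241 0.1436] w 0.0444 F [-0.5 -1.   0.2]
tool axes
 [[-0.001 -0.979 -0.206]
 [-0.001 -0.206  0.979]
 [-1.     0.001 -0.001]]
shift tool mm [-4.4 -0.5 -0.2] rows(20mm) [-0.22 -0.03 -0.01]
turn deg [-0.09 -0.04 -0.06] rows(.08) [-0.02 -0.01 -0.01]
279 [0.12730168 0.13009004 0.13136417] 0.12441103798373247
```

View pics/m18.png

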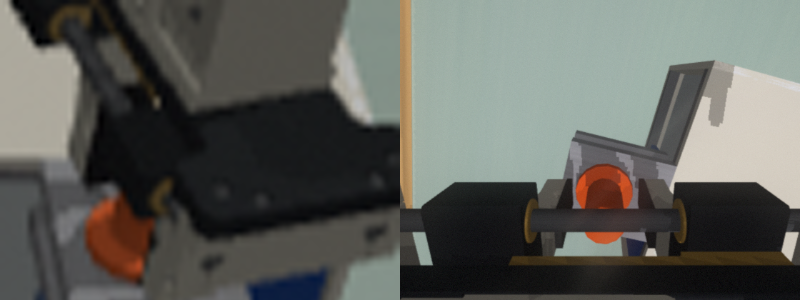

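Flange top is at 0.130–0.131 over the fork's 0.1245, i.e. about the flange's 6 mm thickness, so it is seated. I'll retreat upward.

>>> {"op": "arm_command", "data": {"plan": [{"dx": -0.3, "dy": 0, "dz": 0, "wx": 0, "wy": 0, "wz": 0}, {"dx": -0.5, "dy": 0, "dz": 0, "wx": 0, "wy": 0, "wz": 0}, {"dx": -0.8, "dy": 0, "dz": 0, "wx": 0, "wy": 0, "wz": 0}, {"dx": -0.9, "dy": 0, "dz": 0, "wx": 0, "wy": 0, "wz": 0}, {"dx": -0.9, "dy": 0, "dz": 0, "wx": 0, "wy": 0, "wz": 0}, {"dx": -0.9, "dy": 0, "dz": 0, "wx": 0, "wy": 0, "wz": 0}, {"dx": -0.5, "dy": 0, "dz": 0.3, "wx": 0, "wy": 0, "wz": 0}, {"dx": 0, "dy": 0, "dz": 0, "wx": 0, "wy": 0, "wz": 0}]}}

```text
time_s: 17.22
tcp_pos: [0.6114, 0.2295, 0.2459]
eef_rot: [123.6, 89.7, -134.6]
contact_force: [0.8, 0.1, -0.4]
gripper_width: 0.0508
```

```bash
python3 - <<'E'
from h import *
delta([.613,.224,.148],[.978,.207])
c=cam("wrist");p,d=r.capture("wrist"); save("w19",p); P=cloud(c,d)
q=p.astype(int); m=(q[...,0]>1.8*q[...,1])&(q[...,0]>60)
m&=np.hypot(P[...,0]-.613,P[...,1]-.225)<.03
print(m.sum(),np.histogram(P[m][:,2],bins=np.arange(.11,.19,.004)))
lo=m&(P[...,2]<.14); print("flange xy",P[lo].mean(0),cv2.minEnclosingCircle(P[lo][:,:2].astype(np.float32)))
hi=m&(P[...,2]>.16); print("knob",P[hi].mean(0) if hi.any() else None)
p,d=r.capture("scene"); save("s19",p)
p,d=r.capture("top"); save("t19",p)
a=cv2.resize(cv2.imread("pics/w19.png"),(400,300)); b=cv2.resize(cv2.imread("pics/s19.png")[160:235,340:440],(400,300),interpolation=cv2.INTER_CUBIC)
e=cv2.resize(cv2.imread("pics/s19.png"),(400,300)); f=cv2.resize(cv2.imread("pics/t19.png"),(400,300))
cv2.imwrite("pics/m19.png",np.vstack([np.hstack([b,a]),np.hstack([e,f])]))
E
```

```text
t 17.2167 tcp [0.6114 0.2295 0.2459] w 0.0508 F [ 0.8  0.1 -0.4]
tool axes
 [[-0.003 -0.979 -0.204]
 [-0.003 -0.204  0.979]
 [-1.     0.004 -0.003]]
shift tool mm [97.9 -0.8 -5.5] rows(20mm) [ 4.89 -0.04 -0.27]
turn deg [-0.16 -0.15 -0.22] rows(.08) [-0.03 -0.03 -0.05]
2231 (array([  0,   0,   0,   2, 113, 812,  38,  37,  43,  40,  40,  47,  47,
        50, 148, 814,   0,   0,   0]), array([0.11 , 0.114, 0.118, 0.122, 0.126, 0.13 , 0.134, 0.138, 0.142,
       0.146, 0.15 , 0.154, 0.158, 0.162, 0.166, 0.17 , 0.174, 0.178,
       0.182, 0.186]))
flange xy [0.61524357 0.21909742 0.13120891] ((0.6138842105865479, 0.22612234950065613), 0.019955556839704514)
knob [0.61391989 0.2246501  0.17013751]
```

View pics/m19.png

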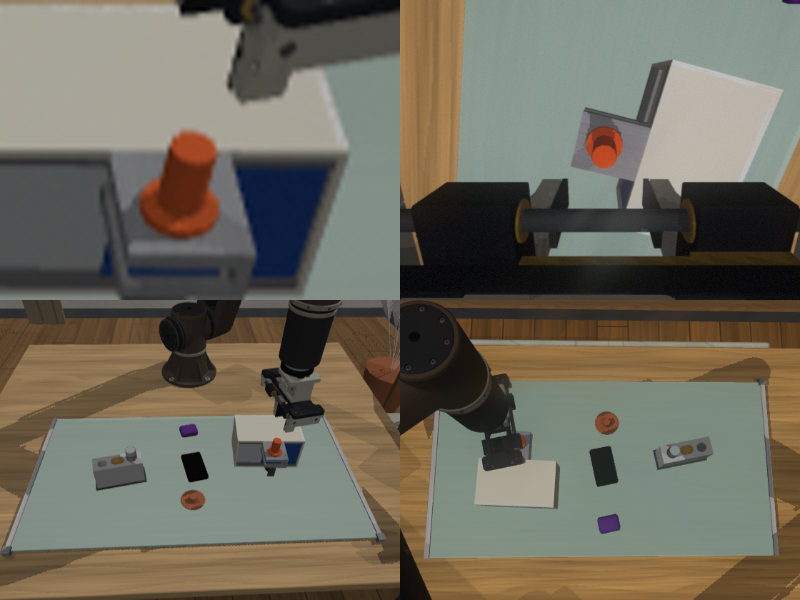

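```bash
python3 - <<'E'
from h import *
F=[];K=[];G=[]
for i in range(4):
    c=cam("wrist");p,d=r.capture("wrist"); P=cloud(c,d); q=p.astype(int)
    m=(q[...,0]>1.8*q[...,1])&(q[...,0]>60)
    rr=np.hypot(P[...,0]-.6138,P[...,1]-.2255)
    fl=m&(rr>.0145)&(rr<.0185)&(abs(P[...,2]-.131)<.006); kn=m&(rr<.010)&(P[...,2]>.16)
    gr=(~m)&(rr>.024)&(rr<.034)&(P[...,0]>.60)&(P[...,1]<.24)&(abs(P[...,2]-.125)<.006)
    F.append(np.median(P[fl][:,2]));K.append(np.median(P[kn][:,2]));G.append(np.median(P[gr][:,2]))
print(np.round(F,4),np.round(K,4),np.round(G,4))
# plane fit tilt of flange
A=P[fl]; co=np.linalg.lstsq(np.c_[A[:,:2]-A[:,:2].mean(0),np.ones(len(A))],A[:,2],rcond=None)[0]; print("tilt deg",np.degrees(co[:2]))
for q in("flashlight","pin"):
    for n in("scene",):
        print(q,[(o["score"],o["centre"]) for o in r.spot_point(n,q)[:2]])
print(r.get_state()["time_s"])
E
```

```text
[0.1309 0.1309 0.131  0.1309] [0.1709 0.1709 0.1709 0.1709] [0.1248 0.1249 0.1248 0.1249]
tilt deg [-0.11956568  0.22408671]
flashlight [(0.56, [183.0, 219.7])]
pin [(0.96, [385.1, 210.9])]
17.6667
```

The flange top is 6.0–6.1 mm above the fork face for a 6 mm flange, with a tilt of 0.2° or less, so the pin is home. The robot is clear, so I'll hand in.

```bash
python3 -c "
from plant import r
print(r.close_job())"
```

```text
the job is handed in; nothing more can be done
None
```

The pin is in the hasp with its flange down on the fork. The gripper let go and backed off about 10 cm above it, and I handed the job in at about 17.7 s of the 42 s.

**Last checks:**
- **Flange height:** depth puts its top at 0.1309 m and the fork face at 0.1249 m. That is 6.0–6.1 mm for a 6 mm flange, and it is level within about 0.2°.
- **Knob:** its top is at 0.1709 m, which also fits a seated pin.
- **Flashlight:** it still stands in the coin holder in the scene and top views.
- **Door:** the lug hole was in line with the fork holes before insertion and the shaft went through all three. I did not measure the door's position afterwards.

**What went wrong or disagreed:**
- **First grasp:** it closed on the flange because the coin holder stands about 10 mm higher than I assumed. I opened, moved up and gripped the knob.
- **Carry:** the arm sagged about 35 mm and tilted 3° on the way to the hasp. I corrected this before inserting, and nothing was touched.
- **Follower:** its 5 N never showed clearly in the force reading.
- **Push force:** my last push peaked at 53 N at the wrist, through the held pin. That is more than needed and above the 40 N limit for the arm or gripper body, though well under the 120 N wrist limit. I saw no sign of the body touching anything. When I relaxed that push the pin rose about 2 mm, so I pressed it home again at about 38 N, easing to 24 N before letting go.

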